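# Clear the worktop: each kind back where it is kept

## Robot

A 6-joint arm with a two-finger parallel gripper is mounted at the origin on a cart in front of the work surface, level with it; the furniture and walls round the work are solid. World frame = base frame: x ahead of the robot, y to its left, z up, the work surface at z = 0. Lengths are in m, angles in rad, forces in N, time in s.
With the tool pointing down it reaches from about 0.25 to 0.775 m from the base axis. Payload 4 kg.
Tool frame: the origin (TCP) lies on the centre line of the jaws, within the pads' length; the fingertips stand 8 mm ahead of it and the grasp point (between the pads) lies 11 mm behind it; y points along the fingers, x is the direction in which the jaws open and shut, and the axes are right-handed (so a half turn about y gives the same grasp; the last joint's range is limited). The gripper opens to 94 mm and grips with 3 to 60 N. Pads are 16 mm wide; open, the fingers measure 119 mm over their backs; the gripper's body (75 mm by 177 mm) begins 78 mm behind the grasp point.
Start: joints at [-1.25, 0.087, 1.371, -0, 1.684, -0.103], TCP at [0.226, -0.501, 0.214] pointing down, gripper open.
Joint ranges: [-3.1, 3.1], [-0.76, 2.03], [0.27, 2.55], [-1.08, 4.22], [0.17, 2.65], [-2.57, 2.57]. Speed limits (rad/s): [2.79, 2.79, 3.14, 3.14, 3.14, 3.14].

## Interface

Orientations are given as [roll, pitch, yaw] about the fixed x, y, z axes, in that order (R = Rz(yaw) Ry(pitch) Rx(roll)).
In Python, from bench import robot gives the robot as it stands.
- The arm moves only by the tool step_arm, never from a script. Its argument "commands" is a list of rows, each an object with "xyz": the shift along the world's x, y, z in m, a list of three; "twist": the turn, a rotation vector about the world's x, y, z in degrees, a list of three. In form: [{"xyz": [tx, ty, tz], "twist": [ax, ay, az]}, ...]. A call has 1 to 12 rows; each row is the pose to reach, as a shift and turn from the pose commanded when the call began; what a row does not reach only later rows make up. A row lasts 1/12 s, in which the tool goes at most 41.7 mm and 7.16 degrees, less where a joint would pass 70% of its speed; a pose out of reach is approached as far as the arm can. A call with a gripper value outside its range is refused whole. "fingers" is the closure in counts, from 0 (fully open) to 255 (shut), set as the call begins (left out, the last holds). The fingers move at their own pace and stop on an object; the grip force is fixed at half the most. Time passes only in rows, so rows that repeat a pose let the fingers close. It gives the time, the measured TCP pose, the force and the opening at its end, in the units of the state.
- robot.get_obs(): the state, without advancing time (a new reading comes with each control period).
- robot.snapshot(name): name is "scene" or "top"; returns (picture, depth): 420x560x3 uint8, red, green, blue; 420x560 float32, m along the optical axis (not along the pixel's ray), 0 where there is no reading.
- robot.camera_info(name): a dict with "fx", "fy", "cx", "cy" (pixels), "k1" (the pictures are not rectified: a ray, as slopes to the right and down, at radius r is drawn at 1 + k1 r^2 times it, then the intrinsics apply), "R" (3x3) and "t" (3): a world point X has camera coordinates R X + t. Camera axes: x right, y down, z forward; pixel columns grow to the right and rows downward; lengths in m; the calibration is good to about 2 mm. A picture is of the moment at which its call begins. camera_info takes no time and is no camera call.
- robot.close_job(): hands the job in, once; it reports no verdict.
The state is a dict: "time": time; "joint_positions": joint angles; "qvel": joint speeds; "joint_torque": joint torques, N m; "tool_pos": TCP position; "ee_rot": TCP orientation; "wrist_force": force on the tool from outside, world axes, zero at the start; "wrist_torque": the same for the moment, N m; "width": finger opening in m.
Only numpy, scipy, OpenCV 4.12 (cv2) and the standard library are available. Lean on these libraries where they do the work, as an engineer would, in place of code of your own. Each camera call takes 0.05 s, during which the arm holds its last target.

## Task

Clear up after cooking: put each thing from the front of the worktop where its kind is kept. Stand the two loose spice jars upright in the two free bays of the wooden rack, one to a bay, setting them down without dropping them and leaving the jar that already lives there standing in its bay; stack the tall soup tin upright and centred on the wide pea tin; lay the garlic in the flowered bowl and the used battery in the small blue dish. Let go of everything and leave it all at rest.

Things in the scene. Friction and masses are not known exactly. Their poses are not given: they have to be found in the camera images.
- brown_jar: glass spice jar with a red screw cap and a brown-and-cream label, round, 45 mm across the cap, 42 mm across the body, 106 mm tall (cap from 85 mm up), standing upright, 0.11 kg. Origin: centre of its underside, z up its axis. Its cap has a pale pinkish-red top. Starts on the worktop.
- green_jar: glass spice jar with a red screw cap and a green-and-white label, round, 45 mm across the cap, 42 mm across the body, 106 mm tall (cap from 85 mm up), standing upright, 0.11 kg. Origin: centre of its underside, z up its axis. Its cap has a green disc on top. Starts on the worktop.
- resting_jar: third jar of the same size and make, dark brown and orange label, orange disc on its red cap. Already stands in the rack bay at local y = -0.066 and stays there. Origin: centre of its underside, z up. Beyond it to the right (-y) stands the room's big clear water bottle, fixed, 0.6 m tall, 0.28 m across, axis at world x 0.61, y -0.25: go round it.
- tall_tin: soup tin with a teal and cream label, closed, 58 mm across, 72 mm tall, 0.18 kg, upright on the worktop. Origin: centre of its underside, z up.
- garlic: whole pinkish-white garlic bulb, 48 x 50 mm across, 51 mm tall to its pointed tip, widest at about half its height, tip up, 0.024 kg. Origin: centre of its underside, z up through the tip.
- battery: used AA-size battery, red with a steel end, lying flat on the worktop: 50 mm long along its own y, 16 mm across. Origin: under its middle, 7 mm below its axis.
- spice_rack: pale wooden open rack, fixed: 209 mm long along its y, 74 deep along x. Three bays in a row, centres at local y = -0.066, 0, +0.066 (x = 0), each 61 mm (y) by 62 mm (x) inside, floor 10 mm above the origin. Rails and dividers reach 36 mm up, end boards 53 mm. Bays 0 and +0.066 start empty. Origin: centre of its underside on the worktop, z up.
- wide_tin: low wide tin of peas, white and red label with a picture of green peas, flat top, 75 mm across, 58 mm tall, 0.4 kg, loose on the worktop. Origin: centre of its underside, z up. (The tiled wall behind everything is at world x 0.75, the left one at y 0.54; tall bottles and a mug stand along the left wall and in its far corner.)
- garlic_bowl: white china bowl with small flowers outside and a small brown spot on its floor inside, empty, 115 mm across the rim, 52 mm tall, about 100 mm across inside at the rim narrowing to about 50 mm at the floor, which is 8 mm up; 0.35 kg, loose on the worktop. Origin: centre of its underside, z up.
- battery_dish: small round blue ceramic dish, empty, 96 mm across, 34 mm tall, walls 4 mm, inside floor 5 mm up and at least 76 mm across; 0.3 kg, loose on the worktop. Origin: centre of its underside, z up.
Mind the look-alikes: they are no part of the job. Leave any purple look-alike of the brown_jar alone.

How it is judged:
At the end, for the whole second after the job is handed in: Each loose jar in its own free bay, third jar still in its bay (all within 12 mm, on the floor, tilt < 0.12 rad); tall tin on wide tin (within 15 mm, tilt < 0.1); garlic in the bowl (within 50 mm of its axis), battery in the dish (40 mm), both upright; all released and at rest (< 0.03 m/s) (((y of brown_jar in the frame of spice_rack between -0.012 and 0.012 m and x of brown_jar in the frame of spice_rack between -0.012 and 0.012 m and z of brown_jar in the frame of spice_rack between 0.004 and 0.018 m and angle between each of brown_jar, green_jar's own z axis and vertical below 0.12 rad and y of green_jar in the frame of spice_rack between 0.054 and 0.078 m and x of green_jar in the frame of spice_rack between -0.012 and 0.012 m and z of green_jar in the frame of spice_rack between 0.004 and 0.018 m) or (y of brown_jar in the frame of spice_rack between 0.054 and 0.078 m and x of brown_jar in the frame of spice_rack between -0.012 and 0.012 m and z of brown_jar in the frame of spice_rack between 0.004 and 0.018 m and angle between each of brown_jar, green_jar's own z axis and vertical below 0.12 rad and y of green_jar in the frame of spice_rack between -0.012 and 0.012 m and x of green_jar in the frame of spice_rack between -0.012 and 0.012 m and z of green_jar in the frame of spice_rack between 0.004 and 0.018 m)) and y of resting_jar in the frame of spice_rack between -0.078 and -0.054 m and x of resting_jar in the frame of spice_rack between -0.012 and 0.012 m and z of resting_jar in the frame of spice_rack between 0.004 and 0.018 m and angle between each of resting_jar, garlic_bowl, battery_dish's own z axis and vertical below 0.12 rad and horizontal distance between tall_tin and wide_tin below 0.015 m and z of tall_tin in the frame of wide_tin between 0.052 and 0.064 m and angle between each of tall_tin, wide_tin's own z axis and vertical below 0.1 rad and horizontal distance between garlic and garlic_bowl below 0.05 m and z of garlic in the frame of garlic_bowl between 0.002 and 0.065 m and contact force between garlic and garlic_bowl above 0.05 N and horizontal distance between battery and battery_dish below 0.04 m and z of battery in the frame of battery_dish between 0 and 0.036 m and contact force between battery and battery_dish above 0.05 N and linear speed of each of brown_jar, green_jar, tall_tin, garlic, battery, resting_jar, wide_tin, garlic_bowl, battery_dish below 0.03 m/s); the robot touches nothing.
It fails at once if the brown-labelled glass jar is dropped into the rack from more than about 3 cm (linear speed of brown_jar above 0.8 m/s and horizontal distance between brown_jar and spice_rack below 0.11 m and height (world z) of brown_jar below 0.1 m).
It fails at once if the green-labelled glass jar is dropped into the rack from more than about 3 cm (linear speed of green_jar above 0.8 m/s and horizontal distance between green_jar and spice_rack below 0.11 m and height (world z) of green_jar below 0.1 m).
It fails at once if the jar that was already in the rack is knocked over or lifted out (angle between resting_jar's own z axis and vertical above 0.35 rad or z of resting_jar in the frame of spice_rack above 0.045 m).
It also fails if it takes over 122 s, if anything falls off the work surface, if the arm or the gripper's body presses on something with over 40 N, if the wrist force passes 120 N, or if a joint passes its speed limit or range.

## Working session

There is one attempt and no reset: what is moved stays moved. The work goes in short steps, Python scripts to look and compute and a tool call to move; the robot and the scene stay as the last step left them, time stands still between calls to the robot, and variables do not carry over. Pictures are saved under pics/ and viewed, and the job is handed in when it is done.

Besides the shell and the picture viewer there is one more tool, called by a JSON object that holds its "name" and its "arguments", one argument or row to a line. step_arm: Moves the arm, as the interface text tells. Its arguments: {"type":"object","properties":{"commands":{"type":"array"},"fingers":{"type":"number"}},"required":["commands"]}

```bash
mkdir -p pics; ls; python3 - <<'E'
from bench import robot
import cv2,numpy as np
o=robot.get_obs();print({k:np.round(v,3).tolist() for k,v in o.items()})
for n in("scene","top"):
    p,d=robot.snapshot(n);cv2.imwrite(f"pics/{n}0.png",p[:,:,::-1]);np.savez(f"{n}0.npz",p=p,d=d)
    print(n,robot.camera_info(n))
E
```

```text
pics
{'time': 0.0, 'joint_positions': [-1.25, 0.088, 1.372, 0.0, 1.684, -0.103], 'qvel': [0.001, -0.002, 0.001, 0.0, 0.003, 0.0], 'joint_torque': [0.002, -34.017, -30.243, 0.072, 0.033, -0.0], 'tool_pos': [0.226, -0.501, 0.212], 'ee_rot': [-1.571, 0.002, -1.147], 'wrist_force': [0.151, 0.316, -0.411], 'wrist_torque': [-0.054, 0.047, -0.011], 'width': 0.094}
scene {'fx': 437.858676937109, 'fy': 437.858676937109, 'cx': 274.483193800526, 'cy': 208.34684037891265, 'k1': -0.06203088678646911, 'R': array([[-0.15447351, -0.98791862, -0.01243952],
       [-0.88148656,  0.14349623, -0.44987807],
       [ 0.44622794, -0.05852897, -0.89300335]]), 't': array([0.22164353, 0.47943489, 0.71205608])}
top {'fx': 409.9116673830163, 'fy': 409.9116673830163, 'cx': 287.9698025913534, 'cy': 208.3940708161772, 'k1': -0.09767214248616503, 'R': array([[-0.00633653, -0.99922597, -0.03882397],
       [-0.99465429,  0.01029964, -0.10274609],
       [ 0.10306644,  0.03796538, -0.99394967]]), 't': array([0.17818214, 0.54633102, 0.83659593])}
```

View pics/scene0.png

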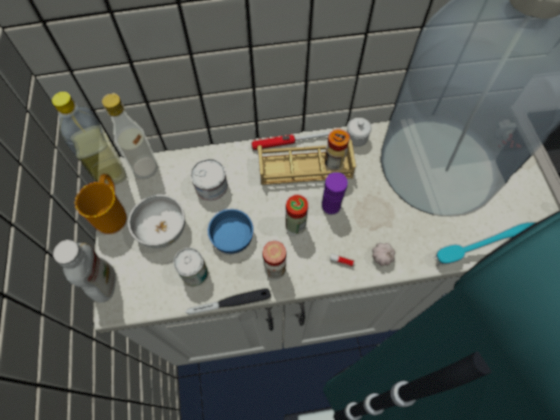

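View pics/top0.png

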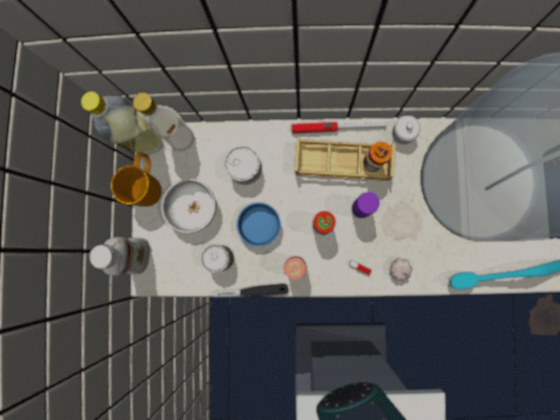

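```bash
cat > h.py <<'E'
import numpy as np,cv2
from bench import robot
I={n:robot.camera_info(n) for n in("scene","top")}
def K(c): return np.array([[c['fx'],0,c['cx']],[0,c['fy'],c['cy']],[0,0,1.]])
def slopes(n,uv):
    c=I[n];return cv2.undistortPoints(np.array(uv,float).reshape(-1,1,2),K(c),np.array([c['k1'],0,0,0.])).reshape(-1,2)
def ray(n,uv):
    c=I[n];s=slopes(n,uv);d=np.c_[s,np.ones(len(s))]@c['R'];return -c['R'].T@c['t'],d
def plane(n,uv,z):
    o,d=ray(n,uv);return o+d*((z-o[2])/d[:,2])[:,None]
def tri(uvs,uvt):
    o1,d1=ray("scene",[uvs]);o2,d2=ray("top",[uvt]);A=np.c_[d1[0],-d2[0]]
    k=np.linalg.lstsq(A,o2-o1,rcond=None)[0];a=o1+k[0]*d1[0];b=o2+k[1]*d2[0]
    return (a+b)/2,np.linalg.norm(a-b)
def proj(n,X):
    c=I[n];return cv2.projectPoints(np.array(X,float).reshape(-1,1,3),cv2.Rodrigues(c['R'])[0],c['t'],K(c),np.array([c['k1'],0,0,0.]))[0].reshape(-1,2)
def cloud(n,d):
    c=I[n];v,u=np.mgrid[:420,:560];s=slopes(n,np.c_[u.ravel(),v.ravel()])
    P=np.c_[s,np.ones(len(s))]*d.reshape(-1,1);return ((P-c['t'])@c['R']).reshape(420,560,3)
def crop(img,x0,x1,y0,y1,f,name): cv2.imwrite(f"pics/{name}.png",cv2.resize(np.ascontiguousarray(img[y0:y1,x0:x1,::-1]),None,fx=f,fy=f,interpolation=cv2.INTER_CUBIC))
E
python3 - <<'E'
from h import *
t=np.load("top0.npz");s=np.load("scene0.npz")
crop(t['p'],150,430,110,300,2.8,"tc0");crop(s['p'],120,420,110,300,2.6,"sc0")
C=cloud("top",t['d']);S=cloud("scene",s['d'])
for n,u,v in[("brown",295,268),("green",324,222),("rest",380,152),("purple",367,204),("tin",217,258),("wide",243,164),("bowl",190,206),("dish",259,224),("garl",401,268),("batt",360,268),("table",300,215),("table2",400,225)]:
    print(n,C[v,u].round(3))
for n,u,v in[("brown",275,251),("green",297,205),("rest",338,138),("purple",336,180),("tin",190,258),("wide",209,175),("bowl",158,222),("dish",231,232),("garl",383,253),("batt",343,261)]:
    print(n,S[v,u].round(3))
E
```

```text
brown [0.426 0.158 0.11 ]
green [0.513 0.102 0.106]
rest [ 0.647 -0.008  0.117]
purple [0.547 0.018 0.104]
tin [0.444 0.317 0.066]
wide [0.64  0.267 0.054]
bowl [0.558 0.39  0.011]
dish [0.517 0.238 0.003]
garl [ 0.421 -0.059  0.041]
batt [0.421 0.022 0.016]
table [0.536 0.149 0.001]
table2 [ 0.512 -0.07  -0.002]
brown [0.426 0.155 0.107]
green [0.512 0.099 0.109]
rest [ 0.647 -0.01   0.117]
purple [0.554 0.014 0.109]
tin [0.452 0.316 0.072]
wide [0.64  0.265 0.054]
bowl [0.569 0.388 0.01 ]
dish [0.522 0.236 0.006]
garl [ 0.413 -0.058  0.042]
batt [0.418 0.018 0.015]
```

View pics/tc0.png

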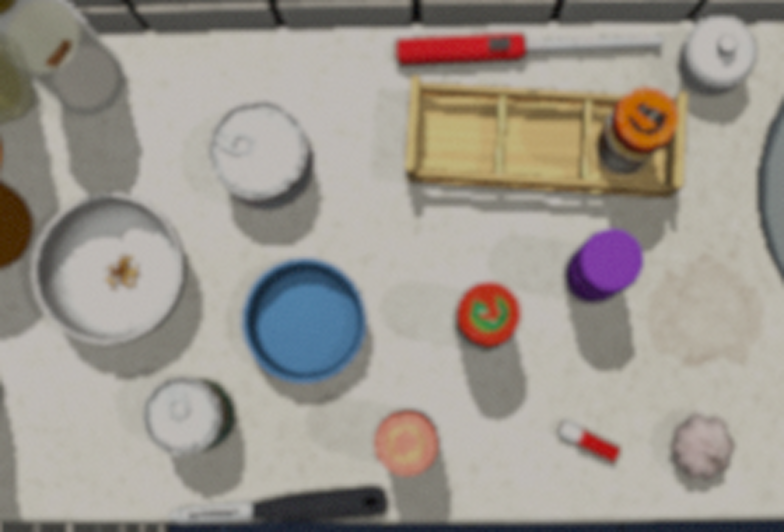

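View pics/sc0.png

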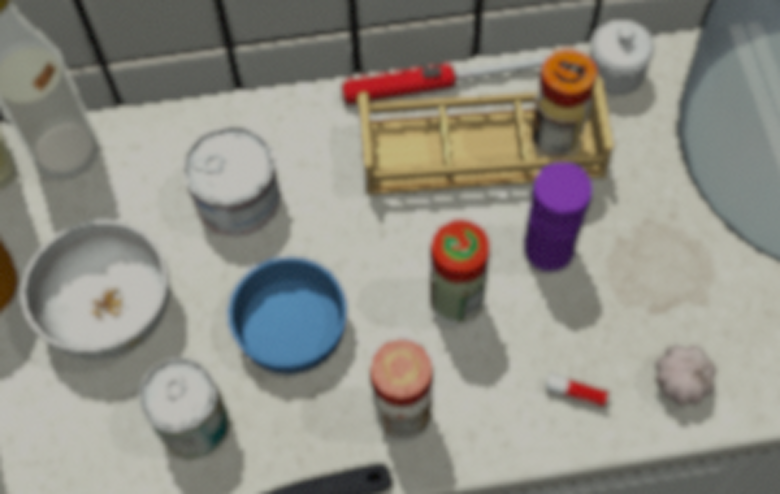

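```bash
cat >> h.py <<'E'
def topdisc(n,C,xy,zlo,zhi,zt,r=0.045):
    """points in the height band near xy -> contour on image -> rays on plane zt -> centre by enclosing circle & mean"""
    m=((np.hypot(C[...,0]-xy[0],C[...,1]-xy[1])<r)&(C[...,2]>zlo)&(C[...,2]<zhi)).astype(np.uint8)
    m=cv2.morphologyEx(m,cv2.MORPH_OPEN,np.ones((3,3),np.uint8))
    cs=cv2.findContours(m,cv2.RETR_EXTERNAL,cv2.CHAIN_APPROX_NONE)[0]
    if not cs: return None
    c=max(cs,key=cv2.contourArea)
    P=plane(n,c.reshape(-1,2),zt)
    (ex,ey),er=cv2.minEnclosingCircle((P[:,:2]*1000).astype(np.float32))
    mm=np.zeros_like(m);cv2.drawContours(mm,[c],-1,1,-1)
    v,u=np.nonzero(mm&m);Q=plane(n,np.c_[u,v],zt)
    mu=cv2.moments(c)
    return np.r_[ex,ey,er].round(1),(Q[:,:2].mean(0)*1000).round(1),np.round(np.median(C[v,u,2])*1000,1),len(v)
E
python3 - <<'E'
from h import *
t=np.load("top0.npz");s=np.load("scene0.npz")
C=cloud("top",t['d']);S=cloud("scene",s['d'])
for nm,xy,a,b,z in[("brown",(.426,.156),.095,.125,.106),("green",(.512,.1),.095,.125,.106),("rest",(.647,-.009),.105,.135,.116),("purple",(.55,.016),.095,.125,.106),("tin",(.448,.316),.06,.085,.072),("wide",(.64,.266),.045,.07,.058),("garlic",(.417,-.058),.015,.06,.028),("bowl",(.56,.39),.044,.06,.052),("dish",(.52,.238),.025,.045,.034),("batt",(.42,.02),.008,.03,.012)]:
    r=.045 if nm not in("bowl","dish") else .07
    print(nm,"T",topdisc("top",C,xy,a,b,z,r),"S",topdisc("scene",S,xy,a,b,z,r))
# table plane
for A in(C,S):
    m=(A[...,2]<.006)&(A[...,2]>-.01)&(abs(A[...,1]-.1)<.25)&(abs(A[...,0]-.5)<.12);print(np.median(A[m],0))
# rack: high pts
for n,A in(("T",C),("S",S)):
    m=(A[...,2]>.026)&(A[...,2]<.065)&(A[...,0]>.57)&(A[...,0]<.71)&(A[...,1]>-.08)&(A[...,1]<.18)
    for lo,hi in((.03,.042),(.044,.06)):
        mm=m&(A[...,2]>lo)&(A[...,2]<hi);P=A[mm];print(n,lo,len(P),cv2.minAreaRect((P[:,:2]*1000).astype(np.float32)))
E
```

```text
brown T (array([425.5, 159.9,  22.3]), array([425.5, 159.8]), np.float64(105.7), 427) S (array([424.1, 157.6,  23.9]), array([424.1, 157.9]), np.float64(107.1), 473)
green T (array([513.9, 102. ,  22.4]), array([514., 102.]), np.float64(105.7), 414) S (array([512.7,  99.8,  24.9]), array([512.4, 100. ]), np.float64(107.0), 414)
rest T (array([647.1,  -9.3,  23.8]), array([647.1,  -9.5]), np.float64(115.4), 429) S (array([646.4,  -9.5,  26.1]), array([645.8, -11. ]), np.float64(116.9), 357)
purple T (array([550. ,  16.8,  22.6]), array([549.6,  16.7]), np.float64(105.4), 421) S (array([549.4,  15. ,  24.6]), array([548.6,  14.6]), np.float64(107.1), 398)
tin T (array([443.9, 320.2,  29.5]), array([443.7, 320.3]), np.float64(68.6), 645) S (array([443.5, 319.5,  30.8]), array([442.8, 320. ]), np.float64(69.7), 717)
wide T (array([641.5, 267.5,  38.9]), array([641. , 267.7]), np.float64(54.4), 1003) S (array([639.8, 267.7,  41.3]), array([639.5, 267.9]), np.float64(55.8), 932)
garlic T (array([418.2, -61.5,  24.9]), array([418.2, -61.3]), np.float64(33.1), 396) S (array([415.5, -62.9,  2
[... 359 characters left out ...]
t64(33.3), 198)
batt T (array([422.1,  21.9,  24.7]), array([421.8,  21.9]), np.float64(13.5), 142) S (array([422.7,  19.7,  24.3]), array([422.2,  19.9]), np.float64(15.5), 167)
[ 0.49536584  0.09371211 -0.00063911]
[0.48459655 0.08617946 0.00088336]
T 0.03 711 ((665.1531372070312, 39.80970001220703), (235.0413818359375, 99.44285583496094), 86.13011932373047)
T 0.044 361 ((659.8411254882812, 40.33367919921875), (238.80398559570312, 99.87281799316406), 89.95305633544922)
S 0.03 774 ((665.0426025390625, 38.66102600097656), (232.63331604003906, 100.87454986572266), 86.19029998779297)
S 0.044 367 ((667.15966796875, 38.76648712158203), (232.26382446289062, 100.92549133300781), 85.68582153320312)
```

```bash
python3 - <<'E'
from h import *
t=np.load("top0.npz");s=np.load("scene0.npz")
crop(t['p'],285,405,130,190,6.5,"tc1");crop(s['p'],250,365,120,195,6.5,"sc1")
crop(t['p'],340,420,250,290,9,"tc2")
crop(t['p'],150,290,140,280,4,"tc3")
E
```

```text
(no output)
```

View pics/tc1.png

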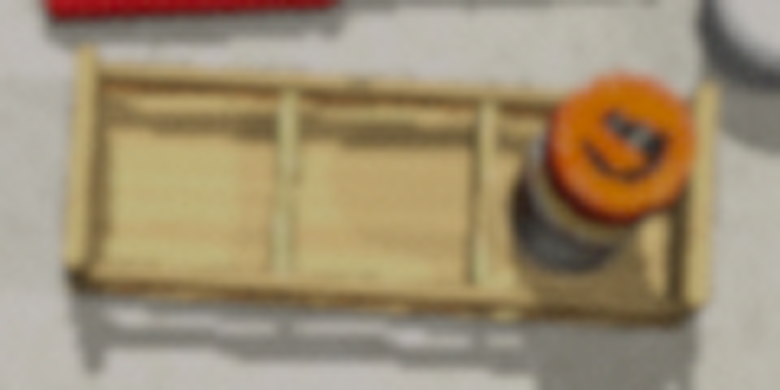

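View pics/sc1.png

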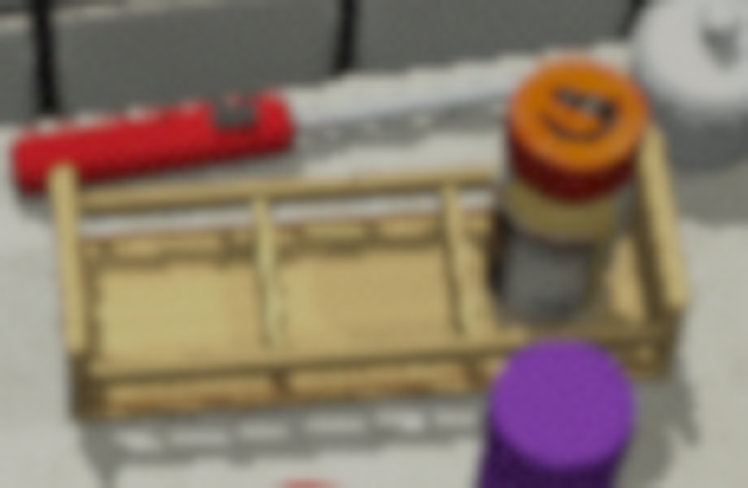

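View pics/tc2.png

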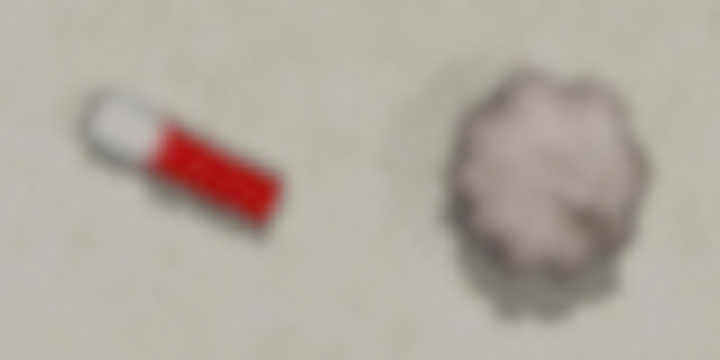

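View pics/tc3.png

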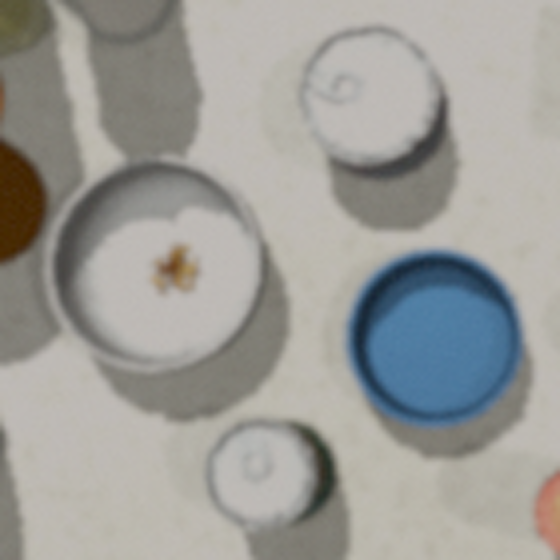

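```bash
python3 - <<'E'
from h import *
def T(pts,z): return (plane("top",[(285+(x+.5)/6.5-.5,130+(y+.5)/6.5-.5) for x,y in pts],z)[:,:2]*1000).round(1).tolist()
def S(pts,z): return (plane("scene",[(250+(x+.5)/6.5-.5,120+(y+.5)/6.5-.5) for x,y in pts],z)[:,:2]*1000).round(1).tolist()
print("T ends outer LB LF RB RF",T([(78,48),(65,265),(718,86),(706,302)],.053))
print("T div",T([(287,90),(282,270),(486,103),(482,283)],.036))
print("S ends centre",S([(65,168),(72,350),(655,135),(680,302)],.053))
print("S div",S([(262,200),(272,345),(452,185),(468,330)],.036))
print("rims T bowl,dish",plane("top",[(189.25,206)],.052),plane("top",[(258.6,224.6)],.034),"spot",plane("top",[(194,207.5)],.008))
t=np.load("top0.npz");s=np.load("scene0.npz")
# dish by blue mask both views, battery axis
for n,p in(("top",t['p']),("scene",s['p'])):
    h=cv2.cvtColor(p,cv2.COLOR_RGB2HSV);m=cv2.inRange(h,(95,90,40),(120,255,255))
    cs=max(cv2.findContours(m,0,1)[0],key=cv2.contourArea);e=cv2.fitEllipse(cs);print(n,"dish",e,plane(n,[e[0]],.034))
    A=cloud(n,t['d'] if n=="top" else s['d'])
    m=(np.hypot(A[...,0]-.422,A[...,1]-.02)<.045)&(A[...,2]>.007)
    v,u=np.nonzero(m);P=plane(n,np.c_[u,v],.012)[:,:2]*1000;r=cv2.minAreaRect(P.astype(np.float32));
    w=np.linalg.eigh(np.cov(P.T))[1][:,1];print(n,"batt",r,P.mean(0),np.degrees(np.arctan2(w[1],w[0])))
E
```

```text
T ends outer LB LF RB RF [[696.8, 153.7], [625.2, 158.5], [681.6, -52.9], [610.9, -46.3]]
T div [[686.3, 85.2], [626.0, 88.0], [681.1, 19.9], [621.0, 22.9]]
S ends centre [[698.9, 147.8], [626.8, 155.6], [679.8, -53.5], [612.8, -46.0]]
S div [[686.5, 81.6], [628.3, 88.2], [682.0, 15.6], [623.4, 22.1]]
rims T bowl,dish [[0.5528918  0.38037672 0.052     ]] [[0.51380397 0.23578514 0.034     ]] spot [[0.55438217 0.38211662 0.008     ]]
top dish ((388.0928955078125, 359.22943115234375), (135.41639709472656, 420.0917663574219), 89.53553771972656) [[ 0.23377812 -0.03041518  0.034     ]]
top batt ((421.8503112792969, 22.00458335876465), (49.37663269042969, 13.3463716506958), 62.88508224487305) [422.075283    22.04345171] 63.366125594232635
scene dish ((275.022216796875, 379.68548583984375), (70.14939880371094, 223.3832244873047), 77.4859848022461) [[0.21398205 0.18950318 0.034     ]]
scene batt ((421.9329528808594, 19.239622116088867), (49.701778411865234, 15.084962844848633), 62.408321380615234) [422.03856421  19.47968403] 62.68804429222913
```

```bash
python3 - <<'E'
from h import *
for n in("top","scene"):
    t=np.load(n+"0.npz");A=cloud(n,t['d']);P=A[t['d']>0]
    print(n)
    for x0 in np.arange(.40,.76,.03):
        row=[]
        for y0 in np.arange(.54,.0,-.03):
            m=(P[:,0]>=x0)&(P[:,0]<x0+.03)&(P[:,1]<y0)&(P[:,1]>=y0-.03)
            row.append("%4d"%(np.percentile(P[m,2],95)*1000) if m.sum()>5 else "  . ")
        print("%.2f"%x0,*row)
E
```

```text
top
0.40  374  152    2    1    2    2   70   70   34    1    1    2  107  106    1    1   14   16    1
0.43  378  185   70    2    2    1   71   71   70    1    1    2  107  106    1    1   13    1    2
0.46  376  184   68    2    2    1   70   70   31   33   33   31    1    1    1    1    1    1    1
0.49  372    2    1   45   51   50   50    1   33    7    6   33    1  104  107  107    1    1    1
0.52  380    2    2   51   15   11   49   44   34   25    7   33    1    2  107  105  104  107  105
0.55  380   98   97   50   12   10   21   49    1   33   33    2    1    1    1    1  105  108  105
0.58  373    7   96   50   49   48   50    2   50   55    2    2    1    1    1    1    1    2    1
0.61  387   96   96    1    2   49    1   54   56   56   54    1   51   36   35   35   35  112  116
0.64  411  170   82    2    2    1    1   57   57   56   56    1   53   11   11   32   11  116  117
0.67  419  263  207  173  219    3    1    1   57   56    2    1   53   38   36   36   36   35   36
0.70  424  266  238  239  238  133    1    2    2    1    1    1   19   19   18   20    2    1  
[... 609 characters left out ...]

0.55  335   96   95   52   14   11   32   52    3   35   35   29    3    3    3    2  106  109  108
0.58  345   .    98   52   50   47   52    3   52   54    3    3    3    3    3    2    2    3   . 
0.61  352   97   99    3   51   51    3   53   58   58   57    3   53   37   36   37   36  110  117
0.64  361  161   87    3    3    3    3   57   59   58   58    3   54   50   13   34   12  117  119
0.67  366  259  207  157  184   73    3    3   60   59    3    3   53   53   37   37   37   37  116
0.70  378  268  257  240  240  138    3    3    3    4    3    3   20   20   20   21   11    4    4
0.73  417  434  424  423  416  408  403  397  391  389  386  382  377  373  370  366  361  358  354
```

{"name": "step_arm", "arguments": {
  "commands": [
    {"xyz":[0.104,0.301,0],"twist":[0,0,30]},
    {"xyz":[0.104,0.301,0],"twist":[0,0,30]},
    {"xyz":[0.104,0.301,0],"twist":[0,0,30]},
    {"xyz":[0.104,0.301,0],"twist":[0,0,65.7]},
    {"xyz":[0.104,0.301,0],"twist":[0,0,65.7]},
    {"xyz":[0.104,0.301,0],"twist":[0,0,65.7]},
    {"xyz":[0.104,0.301,0],"twist":[0,0,65.7]},
    {"xyz":[0.104,0.301,0],"twist":[0,0,65.7]},
    {"xyz":[0.104,0.301,0],"twist":[0,0,65.7]},
    {"xyz":[0.191,0.439,0],"twist":[0,0,65.7]},
    {"xyz":[0.191,0.439,0],"twist":[0,0,65.7]},
    {"xyz":[0.191,0.439,0],"twist":[0,0,65.7]}
  ]
}}

```text
time: 1.1
tool_pos: [0.397, -0.0936, 0.2133]
ee_rot: [-1.571, -0.0, -0.003]
wrist_force: [0.8, -0.4, -0.7]
width: 0.094
```

{"name": "step_arm", "arguments": {
  "commands": [
    {"xyz":[0,0,0],"twist":[0,0,0]},
    {"xyz":[0,0,0],"twist":[0,0,0]}
  ]
}}

```text
time: 1.27
tool_pos: [0.3971, -0.0927, 0.2129]
ee_rot: [-1.571, 0.001, 0.005]
wrist_force: [-0.5, -0.8, 0.6]
width: 0.0939
```

{"name": "step_arm", "arguments": {
  "commands": [
    {"xyz":[0.02,0.031,0],"twist":[0,0,0]},
    {"xyz":[0.02,0.031,-0.03],"twist":[0,0,0]},
    {"xyz":[0.02,0.031,-0.06],"twist":[0,0,0]},
    {"xyz":[0.02,0.031,-0.1],"twist":[0,0,0]},
    {"xyz":[0.02,0.031,-0.12],"twist":[0,0,0]},
    {"xyz":[0.02,0.031,-0.12],"twist":[0,0,0]}
  ]
}}

```text
time: 1.77
tool_pos: [0.4121, -0.0639, 0.0878]
ee_rot: [-1.568, 0.012, -0.003]
wrist_force: [-1.2, 0.4, -0.4]
width: 0.0942
```

```bash
python3 - <<'E'
from h import *
print(robot.get_obs()['tool_pos'])
for n in("scene","top"):
    p,d=robot.snapshot(n);cv2.imwrite(f"pics/{n}1.png",p[:,:,::-1])
    c=proj(n,[.417,-.062,.094])[0];print(n,c)
    cv2.imwrite(f"pics/m{n}.png",p[:,:,::-1])
a=cv2.imread("pics/scene1.png")[180:330,300:500];b=cv2.imread("pics/top1.png")[180:330,310:510]
cv2.imwrite("pics/both1.png",cv2.resize(np.hstack([a,b]),None,fx=2,fy=2,interpolation=cv2.INTER_CUBIC))
E
```

```text
[ 0.41210979 -0.06385144  0.08778489]
scene [390.28100486 240.67589298]
top [408.91713698 271.11364593]
```

View pics/both1.png

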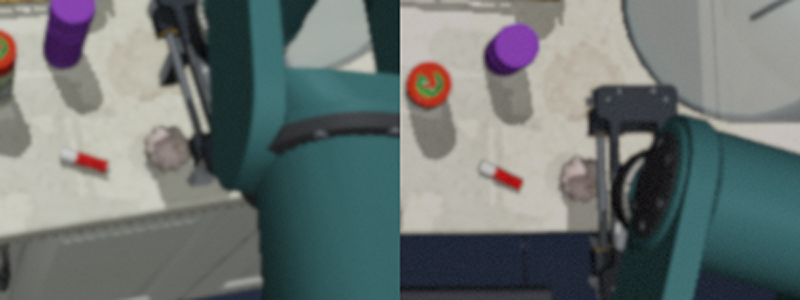

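{"name": "step_arm", "arguments": {
  "commands": [
    {"xyz":[0,0,0],"twist":[0,0,0]},
    {"xyz":[0,0,0],"twist":[0,0,0]}
  ]
}}

```text
time: 2.03
tool_pos: [0.4184, -0.0647, 0.096]
ee_rot: [-1.572, -0.005, -0.001]
wrist_force: [0.7, -0.6, 0.4]
width: 0.0941
```

```bash
python3 - <<'E'
from h import *
for i in range(3):
    o=robot.get_obs();print(o['tool_pos'],o['ee_rot'],o['joint_positions'].round(3) if hasattr(o['joint_positions'],'round') else o['joint_positions'])
    robot.snapshot("top")
print(proj("top",[.417,-.062,.03]))
E
```

```text
[ 0.41836723 -0.06468334  0.09597388] [-1.57228990e+00 -4.51326569e-03 -1.32344102e-03] [-0.287 -0.149  1.836 -0.     1.45  -0.286]
[ 0.41828559 -0.06446624  0.09582833] [-1.57211610e+00 -4.33343924e-03 -1.03986536e-03] [-0.287 -0.149  1.837 -0.     1.45  -0.286]
[ 0.4181099  -0.0642651   0.09552929] [-1.57191026e+00 -3.83176572e-03 -7.89379205e-04] [-0.287 -0.149  1.837  0.     1.45  -0.286]
[[401.16514009 269.62616823]]
```

{"name": "step_arm", "arguments": {
  "commands": [
    {"xyz":[0,0.001,-0.015],"twist":[0,0,0]},
    {"xyz":[0,0.001,-0.03],"twist":[0,0,0]},
    {"xyz":[0,0.001,-0.045],"twist":[0,0,0]},
    {"xyz":[0,0.001,-0.06],"twist":[0,0,0]},
    {"xyz":[0,0.001,-0.07],"twist":[0,0,0]},
    {"xyz":[0,0.001,-0.076],"twist":[0,0,0]},
    {"xyz":[0,0.001,-0.076],"twist":[0,0,0]},
    {"xyz":[0,0.001,-0.076],"twist":[0,0,0]},
    {"xyz":[0,0.001,-0.076],"twist":[0,0,0]}
  ]
}}

```text
time: 2.93
tool_pos: [0.4177, -0.0629, 0.0185]
ee_rot: [-1.571, -0.002, -0.0]
wrist_force: [-0.5, -0.2, -0.6]
width: 0.0938
```

{"name": "step_arm", "arguments": {
  "commands": [
    {"xyz":[0,0,0],"twist":[0,0,0]},
    {"xyz":[0,0,0],"twist":[0,0,0]},
    {"xyz":[0,0,0],"twist":[0,0,0]},
    {"xyz":[0,0,0],"twist":[0,0,0]},
    {"xyz":[0,0,0],"twist":[0,0,0]},
    {"xyz":[0,0,0],"twist":[0,0,0]},
    {"xyz":[0,0,0],"twist":[0,0,0]},
    {"xyz":[0,0,0],"twist":[0,0,0]}
  ],
  "fingers": 255
}}

```text
time: 3.6
tool_pos: [0.4168, -0.0626, 0.0175]
ee_rot: [-1.571, 0.0, -0.0]
wrist_force: [-0.1, 0.7, 0.2]
width: 0.0471
```

{"name": "step_arm", "arguments": {
  "commands": [
    {"xyz":[0,0,0.02],"twist":[0,0,0]},
    {"xyz":[0,0,0.05],"twist":[0,0,0]},
    {"xyz":[0,0,0.085],"twist":[0,0,0]},
    {"xyz":[0,0,0.125],"twist":[0,0,0]},
    {"xyz":[0.005,0.015,0.14],"twist":[0,0,0]},
    {"xyz":[0.015,0.045,0.14],"twist":[0,0,0]},
    {"xyz":[0.027,0.08,0.14],"twist":[0,0,0]},
    {"xyz":[0.039,0.118,0.14],"twist":[0,0,0]},
    {"xyz":[0.051,0.156,0.14],"twist":[0,0,0]},
    {"xyz":[0.063,0.194,0.14],"twist":[0,0,0]},
    {"xyz":[0.075,0.232,0.14],"twist":[0,0,0]},
    {"xyz":[0.087,0.27,0.14],"twist":[0,0,0]}
  ]
}}

```text
time: 4.6
tool_pos: [0.5039, 0.2094, 0.1573]
ee_rot: [-1.571, 0.0, -0.0]
wrist_force: [0.8, -0.2, -0.7]
width: 0.0473
```

{"name": "step_arm", "arguments": {
  "commands": [
    {"xyz":[0.012,0.038,0],"twist":[0,0,0]},
    {"xyz":[0.024,0.076,0],"twist":[0,0,0]},
    {"xyz":[0.036,0.114,0],"twist":[0,0,0]},
    {"xyz":[0.045,0.145,0],"twist":[0,0,0]},
    {"xyz":[0.049,0.165,0],"twist":[0,0,0]},
    {"xyz":[0.049,0.173,0],"twist":[0,0,0]},
    {"xyz":[0.049,0.173,-0.02],"twist":[0,0,0]},
    {"xyz":[0.049,0.173,-0.05],"twist":[0,0,0]},
    {"xyz":[0.049,0.173,-0.075],"twist":[0,0,0]},
    {"xyz":[0.049,0.173,-0.075],"twist":[0,0,0]},
    {"xyz":[0.049,0.173,-0.075],"twist":[0,0,0]}
  ]
}}

```text
time: 5.52
tool_pos: [0.5515, 0.3789, 0.0805]
ee_rot: [-1.574, 0.004, -0.001]
wrist_force: [-0.9, -0.4, 0.4]
width: 0.0477
```

```bash
python3 - <<'E'
from h import *
o=robot.get_obs();print(o['tool_pos'],o['width'])
for n in("scene","top"):
    p,d=robot.snapshot(n);cv2.imwrite(f"pics/{n}2.png",p[:,:,::-1])
a=cv2.imread("pics/scene2.png")[120:320,100:300];b=cv2.imread("pics/top2.png")[120:320,120:320]
cv2.imwrite("pics/both2.png",cv2.resize(np.hstack([a,b]),None,fx=2,fy=2,interpolation=cv2.INTER_CUBIC))
E
```

```text
[0.5515228  0.37888582 0.08049605] 0.04767434063102015
```

View pics/both2.png

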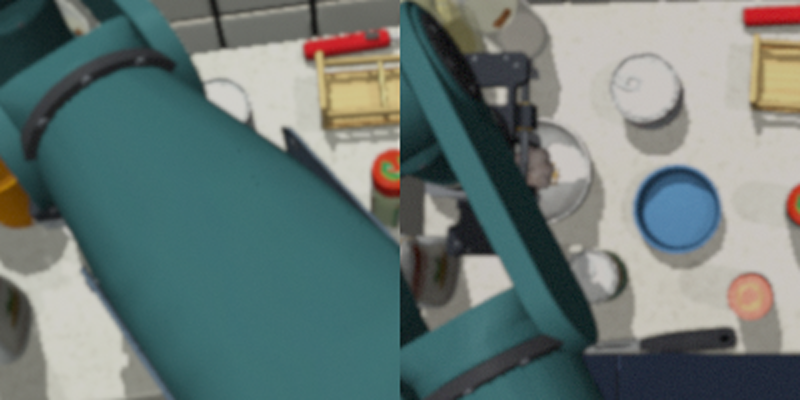

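{"name": "step_arm", "arguments": {
  "commands": [
    {"xyz":[0.001,0.001,-0.01],"twist":[0,0,0]},
    {"xyz":[0.001,0.001,-0.022],"twist":[0,0,0]},
    {"xyz":[0.001,0.001,-0.032],"twist":[0,0,0]},
    {"xyz":[0.001,0.001,-0.032],"twist":[0,0,0]},
    {"xyz":[0.001,0.001,-0.032],"twist":[0,0,0]},
    {"xyz":[0.001,0.001,-0.032],"twist":[0,0,0]}
  ]
}}

```text
time: 6.12
tool_pos: [0.5538, 0.3814, 0.0502]
ee_rot: [-1.571, 0.0, -0.0]
wrist_force: [0.2, -0.3, 0.5]
width: 0.0476
```

{"name": "step_arm", "arguments": {
  "commands": [
    {"xyz":[0,0,0],"twist":[0,0,0]},
    {"xyz":[0,0,0],"twist":[0,0,0]},
    {"xyz":[0,0,0],"twist":[0,0,0]},
    {"xyz":[0,0,0],"twist":[0,0,0]},
    {"xyz":[0,0,0.02],"twist":[0,0,0]},
    {"xyz":[0,0,0.04],"twist":[0,0,0]},
    {"xyz":[0,0,0.07],"twist":[0,0,0]},
    {"xyz":[0,0,0.11],"twist":[0,0,0]}
  ],
  "fingers": 100
}}

```text
time: 6.78
tool_pos: [0.5522, 0.3804, 0.1581]
ee_rot: [-1.574, 0.006, -0.0]
wrist_force: [0.4, 0.8, -0.5]
width: 0.0571
```

{"name": "step_arm", "arguments": {
  "commands": [
    {"xyz":[-0.035,-0.02,0],"twist":[0,0,0]},
    {"xyz":[-0.07,-0.04,0],"twist":[0,0,0]},
    {"xyz":[-0.1,-0.055,0],"twist":[0,0,0]},
    {"xyz":[-0.109,-0.061,0],"twist":[0,0,0]},
    {"xyz":[-0.109,-0.061,-0.03],"twist":[0,0,0]},
    {"xyz":[-0.109,-0.061,-0.06],"twist":[0,0,0]},
    {"xyz":[-0.109,-0.061,-0.06],"twist":[0,0,0]},
    {"xyz":[-0.109,-0.061,-0.06],"twist":[0,0,0]},
    {"xyz":[-0.109,-0.061,-0.06],"twist":[0,0,0]},
    {"xyz":[-0.109,-0.061,-0.06],"twist":[0,0,0]}
  ],
  "fingers": 0
}}

```text
time: 7.62
tool_pos: [0.4463, 0.3212, 0.1029]
ee_rot: [-1.569, -0.004, -0.0]
wrist_force: [0.0, 0.6, -0.1]
width: 0.0941
```

```bash
python3 - <<'E'
from h import *
o=robot.get_obs();print(o['tool_pos'],o['width'])
p,d=robot.snapshot("top");crop(p,120,320,120,320,3,"t3")
E
```

```text
[0.44627915 0.32121906 0.10288596] 0.09405014378891192
```

View pics/t3.png

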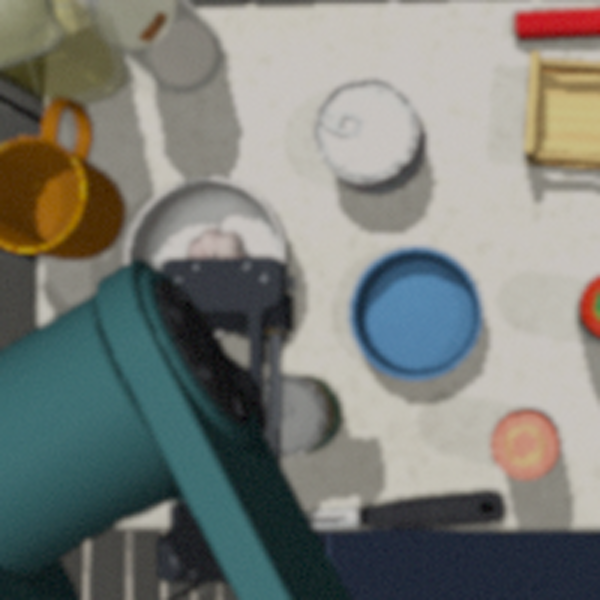

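{"name": "step_arm", "arguments": {
  "commands": [
    {"xyz":[-0.001,-0.001,-0.02],"twist":[0,0,0]},
    {"xyz":[-0.001,-0.001,-0.04],"twist":[0,0,0]},
    {"xyz":[-0.001,-0.001,-0.055],"twist":[0,0,0]},
    {"xyz":[-0.001,-0.001,-0.064],"twist":[0,0,0]},
    {"xyz":[-0.001,-0.001,-0.064],"twist":[0,0,0]},
    {"xyz":[-0.001,-0.001,-0.064],"twist":[0,0,0]},
    {"xyz":[-0.001,-0.001,-0.064],"twist":[0,0,0]}
  ]
}}

```text
time: 8.25
tool_pos: [0.445, 0.32, 0.0381]
ee_rot: [-1.569, -0.003, -0.0]
wrist_force: [0.9, 0.5, 0.6]
width: 0.094
```

{"name": "step_arm", "arguments": {
  "commands": [
    {"xyz":[0,0,0],"twist":[0,0,0]},
    {"xyz":[0,0,0],"twist":[0,0,0]},
    {"xyz":[0,0,0],"twist":[0,0,0]},
    {"xyz":[0,0,0],"twist":[0,0,0]},
    {"xyz":[0,0,0],"twist":[0,0,0]},
    {"xyz":[0,0,0],"twist":[0,0,0]},
    {"xyz":[0,0,0],"twist":[0,0,0]},
    {"xyz":[0,0,0],"twist":[0,0,0]}
  ],
  "fingers": 255
}}

```text
time: 8.92
tool_pos: [0.444, 0.3194, 0.0367]
ee_rot: [-1.571, -0.001, -0.0]
wrist_force: [0.5, 0.1, 0.1]
width: 0.0568
```

{"name": "step_arm", "arguments": {
  "commands": [
    {"xyz":[0,0,0.02],"twist":[0,0,0]},
    {"xyz":[0,0,0.05],"twist":[0,0,0]},
    {"xyz":[0,0,0.085],"twist":[0,0,0]},
    {"xyz":[0.01,-0.003,0.105],"twist":[0,0,0]},
    {"xyz":[0.04,-0.01,0.11],"twist":[0,0,0]},
    {"xyz":[0.075,-0.02,0.11],"twist":[0,0,0]},
    {"xyz":[0.11,-0.03,0.11],"twist":[0,0,0]},
    {"xyz":[0.145,-0.04,0.11],"twist":[0,0,0]},
    {"xyz":[0.175,-0.048,0.11],"twist":[0,0,0]},
    {"xyz":[0.19,-0.051,0.11],"twist":[0,0,0]},
    {"xyz":[0.196,-0.0525,0.11],"twist":[0,0,0]},
    {"xyz":[0.196,-0.0525,0.1],"twist":[0,0,0]}
  ]
}}

```text
time: 9.92
tool_pos: [0.6417, 0.2665, 0.1374]
ee_rot: [-1.57, -0.003, -0.002]
wrist_force: [-0.9, 0.5, 0.1]
width: 0.0568
```

{"name": "step_arm", "arguments": {
  "commands": [
    {"xyz":[0,0,-0.01],"twist":[0,0,0]},
    {"xyz":[0,0,-0.02],"twist":[0,0,0]},
    {"xyz":[0,0,-0.03],"twist":[0,0,0]},
    {"xyz":[0,0,-0.03],"twist":[0,0,0]},
    {"xyz":[0,0,-0.03],"twist":[0,0,0]},
    {"xyz":[0,0,-0.03],"twist":[0,0,0]},
    {"xyz":[0,0,-0.03],"twist":[0,0,0]}
  ]
}}

```text
time: 10.5
tool_pos: [0.6401, 0.2672, 0.1076]
ee_rot: [-1.57, -0.002, 0.0]
wrist_force: [-0.0, 0.8, -2.0]
width: 0.0571
```

```bash
python3 - <<'E'
from h import *
o=robot.get_obs();print(o['tool_pos'],o['width'])
p,d=robot.snapshot("top");crop(p,150,300,100,250,4,"t4")
p,d=robot.snapshot("scene");crop(p,130,280,100,250,4,"s4")
E
cd pics; python3 -c "
import cv2,numpy as np
cv2.imwrite('b4.png',cv2.resize(np.hstack([cv2.imread('t4.png'),cv2.imread('s4.png')]),(800,400)))"
```

```text
[0.64007154 0.26724341 0.10757572] 0.05710249751857995
```

View pics/b4.png

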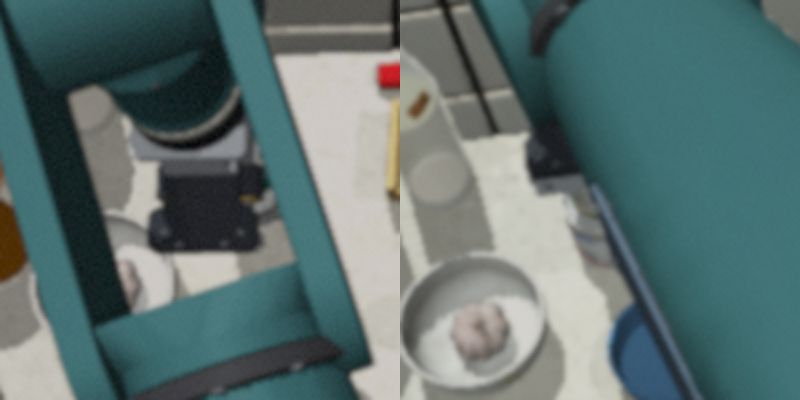

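{"name": "step_arm", "arguments": {
  "commands": [
    {"xyz":[0,0,-0.004],"twist":[0,0,0]},
    {"xyz":[0,0,-0.008],"twist":[0,0,0]},
    {"xyz":[0,0,-0.01],"twist":[0,0,0]},
    {"xyz":[0,0,-0.01],"twist":[0,0,0]},
    {"xyz":[0,0,-0.01],"twist":[0,0,0]},
    {"xyz":[0,0,-0.01],"twist":[0,0,0]}
  ]
}}

```text
time: 11.1
tool_pos: [0.6399, 0.2669, 0.0964]
ee_rot: [-1.571, -0.0, -0.0]
wrist_force: [0.4, -0.5, -0.4]
width: 0.0568
```

{"name": "step_arm", "arguments": {
  "commands": [
    {"xyz":[0,0,-0.001],"twist":[0,0,0]},
    {"xyz":[0,0,-0.002],"twist":[0,0,0]},
    {"xyz":[0,0,-0.002],"twist":[0,0,0]},
    {"xyz":[0,0,-0.002],"twist":[0,0,0]}
  ]
}}

```text
time: 11.43
tool_pos: [0.64, 0.2669, 0.0947]
ee_rot: [-1.571, -0.001, -0.0]
wrist_force: [0.5, -0.1, -1.5]
width: 0.0567
```

{"name": "step_arm", "arguments": {
  "commands": [
    {"xyz":[0,0,-0.001],"twist":[0,0,0]},
    {"xyz":[0,0,-0.001],"twist":[0,0,0]},
    {"xyz":[0,0,-0.001],"twist":[0,0,0]}
  ]
}}

```text
time: 11.68
tool_pos: [0.64, 0.2669, 0.0947]
ee_rot: [-1.571, -0.001, -0.0]
wrist_force: [-0.8, -0.8, 4.5]
width: 0.0564
```

{"name": "step_arm", "arguments": {
  "commands": [
    {"xyz":[0,0,0],"twist":[0,0,0]},
    {"xyz":[0,0,0],"twist":[0,0,0]},
    {"xyz":[0,0,0],"twist":[0,0,0]},
    {"xyz":[0,0,0],"twist":[0,0,0]},
    {"xyz":[0,0,0],"twist":[0,0,0]},
    {"xyz":[0,0,0.02],"twist":[0,0,0]},
    {"xyz":[0,0,0.05],"twist":[0,0,0]},
    {"xyz":[0,0,0.09],"twist":[0,0,0]},
    {"xyz":[0,0,0.1],"twist":[0,0,0]}
  ],
  "fingers": 20
}}

```text
time: 12.43
tool_pos: [0.6421, 0.2676, 0.201]
ee_rot: [-1.567, -0.01, -0.0]
wrist_force: [-0.1, -0.2, 2.4]
width: 0.0869
```

{"name": "step_arm", "arguments": {
  "commands": [
    {"xyz":[-0.03,-0.034,0],"twist":[0,0,-5]},
    {"xyz":[-0.057,-0.064,0],"twist":[0,0,-10]},
    {"xyz":[-0.084,-0.094,0],"twist":[0,0,-15]},
    {"xyz":[-0.111,-0.124,0],"twist":[0,0,-20]},
    {"xyz":[-0.138,-0.154,0],"twist":[0,0,-25]},
    {"xyz":[-0.165,-0.184,0],"twist":[0,0,-27]},
    {"xyz":[-0.192,-0.214,0],"twist":[0,0,-27]},
    {"xyz":[-0.212,-0.238,-0.02],"twist":[0,0,-27]},
    {"xyz":[-0.218,-0.246,-0.05],"twist":[0,0,-27]},
    {"xyz":[-0.218,-0.246,-0.09],"twist":[0,0,-27]},
    {"xyz":[-0.218,-0.246,-0.12],"twist":[0,0,-27]},
    {"xyz":[-0.218,-0.246,-0.135],"twist":[0,0,-27]}
  ]
}}

```text
time: 13.43
tool_pos: [0.4187, 0.0207, 0.0543]
ee_rot: [-1.573, 0.005, -0.473]
wrist_force: [-0.3, -1.3, 0.2]
width: 0.0864
```

{"name": "step_arm", "arguments": {
  "commands": [
    {"xyz":[0,0,0],"twist":[0,0,0]},
    {"xyz":[0,0,0],"twist":[0,0,0]},
    {"xyz":[0,0,0],"twist":[0,0,0]},
    {"xyz":[0,0,0],"twist":[0,0,0]}
  ]
}}

```text
time: 13.77
tool_pos: [0.4235, 0.0208, 0.0605]
ee_rot: [-1.569, -0.004, -0.471]
wrist_force: [0.3, 0.3, 0.7]
width: 0.0867
```

```bash
python3 - <<'E'
from h import *
o=robot.get_obs();print(o['tool_pos'],o['ee_rot'],o['width'])
p,d=robot.snapshot("top");crop(p,150,430,110,300,2.8,"t5")
C=cloud("top",d);print("tin",topdisc("top",C,(.64,.267),.11,.15,.13))
q,e=robot.snapshot("scene");crop(q,120,420,110,300,2.6,"s5")
S=cloud("scene",e);print("tin",topdisc("scene",S,(.64,.267),.11,.15,.13))
E
```

```text
[0.42349068 0.0208366  0.0604932 ] [-1.56927764 -0.00379201 -0.47132257] 0.08666846707255864
tin (array([637.6, 267.4,  30.9]), array([637.6, 267.4]), np.float64(126.4), 727)
tin (array([634.7, 266.8,  35.1]), array([634.6, 267.1]), np.float64(127.7), 687)
```

View pics/t5.png

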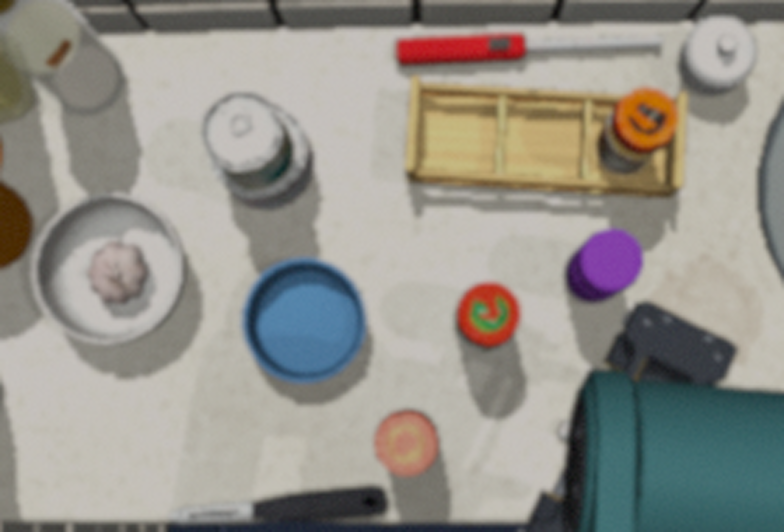

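View pics/s5.png

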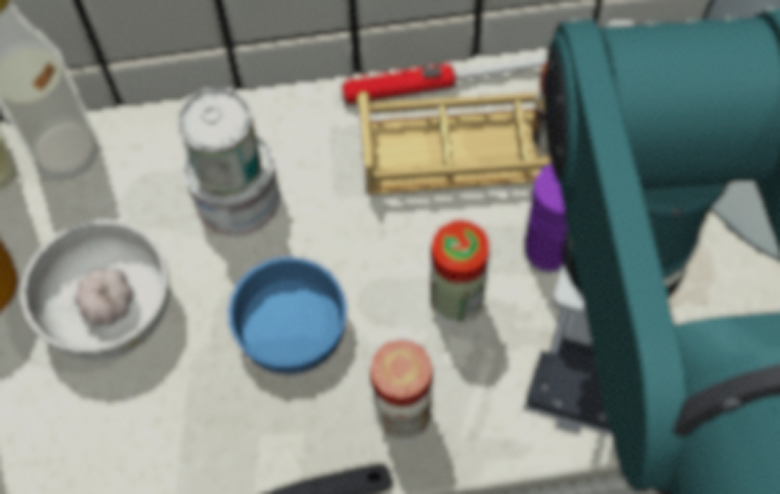

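{"name": "step_arm", "arguments": {
  "commands": [
    {"xyz":[-0.0005,0,-0.015],"twist":[0,0,0]},
    {"xyz":[-0.0005,0,-0.03],"twist":[0,0,0]},
    {"xyz":[-0.0005,0,-0.04],"twist":[0,0,0]},
    {"xyz":[-0.0005,0,-0.045],"twist":[0,0,0]},
    {"xyz":[-0.0005,0,-0.047],"twist":[0,0,0]},
    {"xyz":[-0.0005,0,-0.047],"twist":[0,0,0]},
    {"xyz":[-0.0005,0,-0.047],"twist":[0,0,0]},
    {"xyz":[-0.0005,0,-0.047],"twist":[0,0,0]}
  ]
}}

```text
time: 14.53
tool_pos: [0.4221, 0.0208, 0.0123]
ee_rot: [-1.57, -0.002, -0.472]
wrist_force: [0.2, -0.1, -0.6]
width: 0.0866
```

{"name": "step_arm", "arguments": {
  "commands": [
    {"xyz":[0,0,-0.002],"twist":[0,0,0]},
    {"xyz":[0,0,-0.002],"twist":[0,0,0]},
    {"xyz":[0,0,-0.002],"twist":[0,0,0]},
    {"xyz":[0,0,-0.002],"twist":[0,0,0]},
    {"xyz":[0,0,-0.002],"twist":[0,0,0]},
    {"xyz":[0,0,-0.002],"twist":[0,0,0]},
    {"xyz":[0,0,-0.002],"twist":[0,0,0]},
    {"xyz":[0,0,-0.002],"twist":[0,0,0]},
    {"xyz":[0,0,-0.002],"twist":[0,0,0]},
    {"xyz":[0,0,-0.002],"twist":[0,0,0]}
  ],
  "fingers": 255
}}

```text
time: 15.37
tool_pos: [0.4213, 0.0209, 0.0095]
ee_rot: [-1.571, -0.0, -0.472]
wrist_force: [-0.4, -0.2, -1.2]
width: 0.0233
```

{"name": "step_arm", "arguments": {
  "commands": [
    {"xyz":[0,0,0],"twist":[0,0,0]},
    {"xyz":[0,0,0],"twist":[0,0,0]},
    {"xyz":[0,0,0],"twist":[0,0,0]},
    {"xyz":[0,0,0],"twist":[0,0,0]},
    {"xyz":[0,0,0.02],"twist":[0,0,0]},
    {"xyz":[0,0,0.05],"twist":[0,0,0]},
    {"xyz":[0,0,0.05],"twist":[0,0,0]},
    {"xyz":[0,0,0.05],"twist":[0,0,0]}
  ]
}}

```text
time: 16.03
tool_pos: [0.4229, 0.0208, 0.0612]
ee_rot: [-1.569, -0.004, -0.472]
wrist_force: [0.2, 0.6, -0.6]
width: 0.0158
```

```bash
python3 - <<'E'
from h import *
o=robot.get_obs();print(o['tool_pos'],o['ee_rot'],o['width'])
p,d=robot.snapshot("top");crop(p,330,430,220,300,6,"t6")
E
```

```text
[0.42287635 0.02076029 0.06121008] [-1.56915089 -0.0041184  -0.47156095] 0.015840989746464442
```

View pics/t6.png

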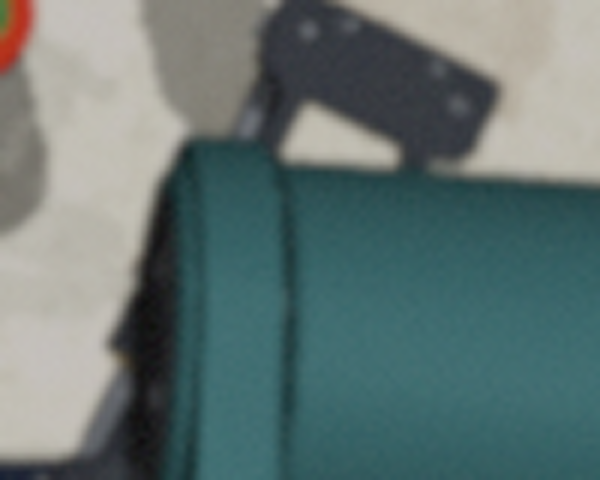

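{"name": "step_arm", "arguments": {
  "commands": [
    {"xyz":[0,0,0.03],"twist":[0,0,0]},
    {"xyz":[0,0,0.065],"twist":[0,0,0]},
    {"xyz":[0,0,0.095],"twist":[0,0,0]},
    {"xyz":[0.006,0.015,0.11],"twist":[0,0,0]},
    {"xyz":[0.02,0.047,0.11],"twist":[0,0,0]},
    {"xyz":[0.034,0.08,0.11],"twist":[0,0,0]},
    {"xyz":[0.048,0.113,0.11],"twist":[0,0,0]},
    {"xyz":[0.062,0.146,0.11],"twist":[0,0,0]},
    {"xyz":[0.076,0.179,0.11],"twist":[0,0,0]},
    {"xyz":[0.088,0.205,0.11],"twist":[0,0,0]},
    {"xyz":[0.0925,0.215,0.09],"twist":[0,0,0]},
    {"xyz":[0.0925,0.215,0.06],"twist":[0,0,0]}
  ]
}}

```text
time: 17.08
tool_pos: [0.5159, 0.2392, 0.12]
ee_rot: [-1.567, -0.003, -0.468]
wrist_force: [-0.2, -1.3, -0.1]
width: 0.016
```

{"name": "step_arm", "arguments": {
  "commands": [
    {"xyz":[0,0,-0.025],"twist":[0,0,0]},
    {"xyz":[0,0,-0.05],"twist":[0,0,0]},
    {"xyz":[0,0,-0.06],"twist":[0,0,0]},
    {"xyz":[0,0,-0.06],"twist":[0,0,0]},
    {"xyz":[0,0,-0.06],"twist":[0,0,0]},
    {"xyz":[0,0,-0.06],"twist":[0,0,0]},
    {"xyz":[0,0,-0.06],"twist":[0,0,0]}
  ]
}}

```text
time: 17.67
tool_pos: [0.5152, 0.2362, 0.0616]
ee_rot: [-1.568, -0.003, -0.472]
wrist_force: [0.0, -0.3, -0.1]
width: 0.016
```

```bash
python3 - <<'E'
from h import *
o=robot.get_obs();print(o['tool_pos'],o['ee_rot'],o['width'])
p,d=robot.snapshot("top");crop(p,200,320,160,280,5,"t7")
p,d=robot.snapshot("scene");crop(p,170,290,170,290,5,"s7")
E
cd pics; python3 -c "
import cv2,numpy as np
cv2.imwrite('b7.png',cv2.resize(np.hstack([cv2.imread('t7.png'),cv2.imread('s7.png')]),(800,400)))"
```

```text
[0.51524336 0.23622013 0.06164884] [-1.56801791 -0.00277917 -0.47179408] 0.016028804975832516
```

View pics/b7.png

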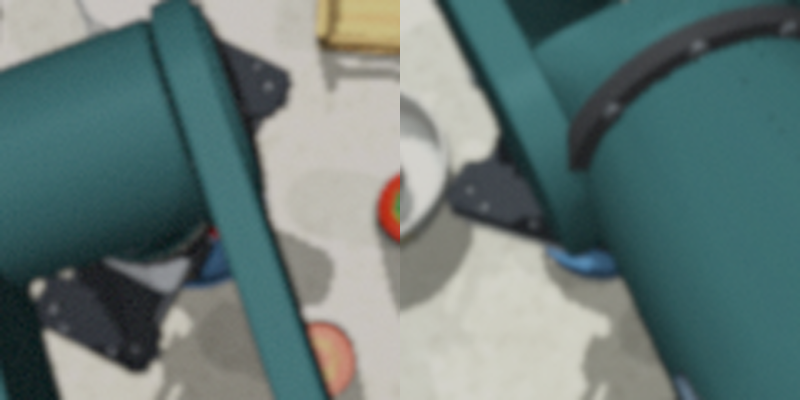

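{"name": "step_arm", "arguments": {
  "commands": [
    {"xyz":[0,0,-0.015],"twist":[0,0,0]},
    {"xyz":[0,0,-0.028],"twist":[0,0,0]},
    {"xyz":[0,0,-0.038],"twist":[0,0,0]},
    {"xyz":[0,0,-0.042],"twist":[0,0,0]},
    {"xyz":[0,0,-0.042],"twist":[0,0,0]},
    {"xyz":[0,0,-0.042],"twist":[0,0,0]},
    {"xyz":[0,0,-0.042],"twist":[0,0,0]}
  ]
}}

```text
time: 18.35
tool_pos: [0.5145, 0.2361, 0.0184]
ee_rot: [-1.57, -0.001, -0.472]
wrist_force: [0.5, 0.3, -0.1]
width: 0.0158
```

{"name": "step_arm", "arguments": {
  "commands": [
    {"xyz":[0,0,0],"twist":[0,0,0]},
    {"xyz":[0,0,0],"twist":[0,0,0]},
    {"xyz":[0,0,0],"twist":[0,0,0]},
    {"xyz":[0,0,0],"twist":[0,0,0]},
    {"xyz":[0,0,0.02],"twist":[0,0,0]},
    {"xyz":[0,0,0.05],"twist":[0,0,0]},
    {"xyz":[0,0,0.09],"twist":[0,0,0]},
    {"xyz":[0,0,0.13],"twist":[0,0,0]},
    {"xyz":[0,0,0.165],"twist":[0,0,0]}
  ],
  "fingers": 148
}}

```text
time: 19.1
tool_pos: [0.5139, 0.2359, 0.1852]
ee_rot: [-1.57, -0.001, -0.472]
wrist_force: [0.5, 0.3, 1.4]
width: 0.0395
```

{"name": "step_arm", "arguments": {
  "commands": [
    {"xyz":[0,-0.03,0],"twist":[0,0,-6]},
    {"xyz":[0,-0.06,0],"twist":[0,0,-12]},
    {"xyz":[0,-0.09,0],"twist":[0,0,-18]},
    {"xyz":[0,-0.115,0],"twist":[0,0,-24]},
    {"xyz":[-0.001,-0.13,0],"twist":[0,0,-30]},
    {"xyz":[-0.001,-0.135,0],"twist":[0,0,-37]},
    {"xyz":[-0.001,-0.135,-0.02],"twist":[0,0,-37]},
    {"xyz":[-0.001,-0.135,-0.04],"twist":[0,0,-37]},
    {"xyz":[-0.001,-0.135,-0.04],"twist":[0,0,-37]},
    {"xyz":[-0.001,-0.135,-0.04],"twist":[0,0,-37]},
    {"xyz":[-0.001,-0.135,-0.04],"twist":[0,0,-37]}
  ],
  "fingers": 65
}}

```text
time: 20.02
tool_pos: [0.5132, 0.101, 0.1435]
ee_rot: [-1.57, -0.001, -1.117]
wrist_force: [0.1, 0.1, 0.4]
width: 0.0698
```

```bash
python3 - <<'E'
from h import *
o=robot.get_obs();print(o['tool_pos'],o['ee_rot'],o['width'])
p,d=robot.snapshot("top");crop(p,200,400,120,280,4,"t8")
p,d=robot.snapshot("scene");crop(p,200,400,120,280,4,"s8")
E
cd pics; python3 -c "
import cv2,numpy as np
cv2.imwrite('b8.png',cv2.resize(np.hstack([cv2.imread('t8.png'),cv2.imread('s8.png')]),(800,320)))"
```

```text
[0.51324458 0.10100059 0.14347687] [-1.56973724e+00 -5.15831034e-04 -1.11713558e+00] 0.06983998277490333
```

View pics/b8.png

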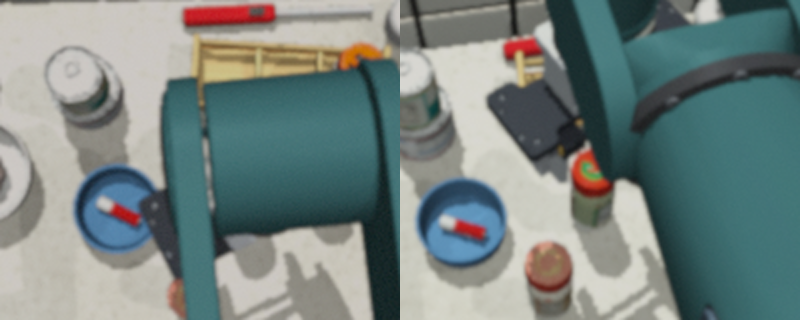

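{"name": "step_arm", "arguments": {
  "commands": [
    {"xyz":[0,0,-0.02],"twist":[0,0,0]},
    {"xyz":[0,0,-0.038],"twist":[0,0,0]},
    {"xyz":[0,0,-0.052],"twist":[0,0,0]},
    {"xyz":[0,0,-0.062],"twist":[0,0,0]},
    {"xyz":[0,0,-0.062],"twist":[0,0,0]},
    {"xyz":[0,0,-0.062],"twist":[0,0,0]},
    {"xyz":[0,0,-0.062],"twist":[0,0,0]}
  ]
}}

```text
time: 20.7
tool_pos: [0.5138, 0.101, 0.0819]
ee_rot: [-1.568, -0.001, -1.117]
wrist_force: [-0.2, -0.3, -0.5]
width: 0.0704
```

{"name": "step_arm", "arguments": {
  "commands": [
    {"xyz":[0,0,0],"twist":[0,0,0]},
    {"xyz":[0,0,0],"twist":[0,0,0]},
    {"xyz":[0,0,0],"twist":[0,0,0]},
    {"xyz":[0,0,0],"twist":[0,0,0]},
    {"xyz":[0,0,0],"twist":[0,0,0]},
    {"xyz":[0,0,0],"twist":[0,0,0]},
    {"xyz":[0,0,0],"twist":[0,0,0]}
  ],
  "fingers": 255
}}

```text
time: 21.28
tool_pos: [0.5132, 0.1008, 0.0809]
ee_rot: [-1.57, -0.0, -1.117]
wrist_force: [-0.0, -0.3, 1.8]
width: 0.0442
```

{"name": "step_arm", "arguments": {
  "commands": [
    {"xyz":[0,0,0.015],"twist":[0,0,0]},
    {"xyz":[0,0,0.04],"twist":[0,0,0]},
    {"xyz":[0,0,0.065],"twist":[0,0,0]},
    {"xyz":[0.005,-0.002,0.08],"twist":[0,0,0]},
    {"xyz":[0.02,-0.007,0.085],"twist":[0,0,0]},
    {"xyz":[0.045,-0.015,0.085],"twist":[0,0,0]},
    {"xyz":[0.075,-0.025,0.085],"twist":[0,0,0]},
    {"xyz":[0.1,-0.034,0.085],"twist":[0,0,0]},
    {"xyz":[0.123,-0.042,0.085],"twist":[0,0,0]},
    {"xyz":[0.136,-0.046,0.085],"twist":[0,0,0]},
    {"xyz":[0.141,-0.048,0.085],"twist":[0,0,0]},
    {"xyz":[0.141,-0.048,0.085],"twist":[0,0,0]}
  ]
}}

```text
time: 22.28
tool_pos: [0.6541, 0.0523, 0.1639]
ee_rot: [-1.573, 0.001, -1.118]
wrist_force: [-0.2, -0.3, -1.2]
width: 0.044
```

{"name": "step_arm", "arguments": {
  "commands": [
    {"xyz":[0,0,0],"twist":[0,0,0]},
    {"xyz":[0,0,0],"twist":[0,0,0]},
    {"xyz":[0,0,0],"twist":[0,0,0]},
    {"xyz":[0,0,0],"twist":[0,0,0]}
  ]
}}

```text
time: 22.62
tool_pos: [0.6532, 0.0534, 0.166]
ee_rot: [-1.57, -0.0, -1.117]
wrist_force: [0.1, -0.2, -1.7]
width: 0.0442
```

```bash
python3 - <<'E'
from h import *
o=robot.get_obs();print(o['tool_pos'],o['ee_rot'],o['width'])
p,d=robot.snapshot("top");crop(p,240,440,100,260,4,"t9")
p,d=robot.snapshot("scene");crop(p,200,400,80,240,4,"s9")
E
cd pics; python3 -c "
import cv2,numpy as np
cv2.imwrite('b9.png',cv2.resize(np.hstack([cv2.imread('t9.png'),cv2.imread('s9.png')]),(800,320)))"
```

```text
[0.65322552 0.05335555 0.16599585] [-1.57042899e+00 -1.64966846e-04 -1.11667458e+00] 0.0442213838586335
```

View pics/b9.png

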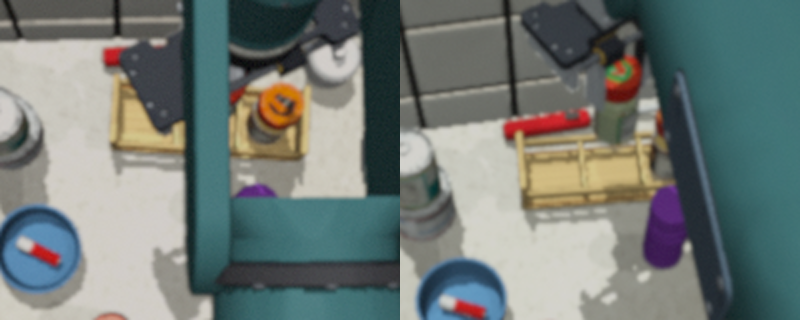

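{"name": "step_arm", "arguments": {
  "commands": [
    {"xyz":[0.001,-0.001,-0.012],"twist":[0,0,0]},
    {"xyz":[0.001,-0.001,-0.026],"twist":[0,0,0]},
    {"xyz":[0.001,-0.001,-0.04],"twist":[0,0,0]},
    {"xyz":[0.001,-0.001,-0.052],"twist":[0,0,0]},
    {"xyz":[0.001,-0.001,-0.06],"twist":[0,0,0]},
    {"xyz":[0.001,-0.001,-0.066],"twist":[0,0,0]},
    {"xyz":[0.001,-0.001,-0.069],"twist":[0,0,0]},
    {"xyz":[0.001,-0.001,-0.069],"twist":[0,0,0]},
    {"xyz":[0.001,-0.001,-0.069],"twist":[0,0,0]}
  ]
}}

```text
time: 23.47
tool_pos: [0.6552, 0.0519, 0.097]
ee_rot: [-1.57, -0.001, -1.117]
wrist_force: [-1.1, 0.9, -0.8]
width: 0.0439
```

{"name": "step_arm", "arguments": {
  "commands": [
    {"xyz":[0,0,-0.002],"twist":[0,0,0]},
    {"xyz":[0,0,-0.0035],"twist":[0,0,0]},
    {"xyz":[0,0,-0.0035],"twist":[0,0,0]},
    {"xyz":[0,0,-0.0035],"twist":[0,0,0]}
  ]
}}

```text
time: 23.8
tool_pos: [0.6549, 0.0519, 0.0932]
ee_rot: [-1.571, -0.0, -1.117]
wrist_force: [-0.4, 0.3, -1.0]
width: 0.0441
```

{"name": "step_arm", "arguments": {
  "commands": [
    {"xyz":[0,0,-0.001],"twist":[0,0,0]},
    {"xyz":[0,0,-0.002],"twist":[0,0,0]},
    {"xyz":[0,0,-0.002],"twist":[0,0,0]},
    {"xyz":[0,0,-0.002],"twist":[0,0,0]}
  ]
}}

```text
time: 24.13
tool_pos: [0.6549, 0.0518, 0.091]
ee_rot: [-1.571, -0.0, -1.117]
wrist_force: [0.5, -0.1, -0.4]
width: 0.0441
```

{"name": "step_arm", "arguments": {
  "commands": [
    {"xyz":[0,0,-0.001],"twist":[0,0,0]},
    {"xyz":[0,0,-0.001],"twist":[0,0,0]}
  ]
}}

```text
time: 24.3
tool_pos: [0.6551, 0.0519, 0.0909]
ee_rot: [-1.57, -0.0, -1.117]
wrist_force: [-0.1, -0.1, 2.6]
width: 0.0438
```

Contact. Release to about 60 mm and rise.

{"name": "step_arm", "arguments": {
  "commands": [
    {"xyz":[0,0,0],"twist":[0,0,0]},
    {"xyz":[0,0,0],"twist":[0,0,0]},
    {"xyz":[0,0,0],"twist":[0,0,0]},
    {"xyz":[0,0,0],"twist":[0,0,0]},
    {"xyz":[0,0,0.01],"twist":[0,0,0]},
    {"xyz":[0,0,0.025],"twist":[0,0,0]},
    {"xyz":[0,0,0.05],"twist":[0,0,0]},
    {"xyz":[0,0,0.08],"twist":[0,0,0]},
    {"xyz":[0,0,0.1],"twist":[0,0,0]}
  ],
  "fingers": 92
}}

```text
time: 25.05
tool_pos: [0.6555, 0.0519, 0.1937]
ee_rot: [-1.568, -0.002, -1.117]
wrist_force: [0.8, 0.8, 0.1]
width: 0.06
```

{"name": "step_arm", "arguments": {
  "commands": [
    {"xyz":[-0.02,0.01,0],"twist":[0,0,0]},
    {"xyz":[-0.055,0.026,0],"twist":[0,0,0]},
    {"xyz":[-0.09,0.042,0],"twist":[0,0,0]},
    {"xyz":[-0.125,0.058,0],"twist":[0,0,0]},
    {"xyz":[-0.16,0.074,0],"twist":[0,0,0]},
    {"xyz":[-0.195,0.09,0],"twist":[0,0,0]},
    {"xyz":[-0.22,0.102,0],"twist":[0,0,0]},
    {"xyz":[-0.23,0.107,-0.02],"twist":[0,0,0]},
    {"xyz":[-0.23,0.107,-0.045],"twist":[0,0,0]},
    {"xyz":[-0.23,0.107,-0.045],"twist":[0,0,0]},
    {"xyz":[-0.23,0.107,-0.045],"twist":[0,0,0]},
    {"xyz":[-0.23,0.107,-0.045],"twist":[0,0,0]}
  ],
  "fingers": 65
}}

```text
time: 26.05
tool_pos: [0.4257, 0.1589, 0.1465]
ee_rot: [-1.569, -0.001, -1.118]
wrist_force: [0.1, 0.0, 0.8]
width: 0.0696
```

```bash
python3 - <<'E'
from h import *
o=robot.get_obs();print(o['tool_pos'],o['ee_rot'],o['width'])
p,d=robot.snapshot("top");crop(p,200,400,120,290,4,"t10")
C=cloud("top",d)
for nm,xy,z in(("green",(.654,.053),.116),("rest",(.647,-.009),.116),("brown",(.425,.159),.106)):print(nm,topdisc("top",C,xy,z-.011,z+.015,z))
p,d=robot.snapshot("scene");crop(p,200,400,110,280,4,"s10")
C=cloud("scene",d)
for nm,xy,z in(("green",(.654,.053),.116),("rest",(.647,-.009),.116),("brown",(.425,.159),.106)):print(nm,topdisc("scene",C,xy,z-.011,z+.015,z))
E
cd pics; python3 -c "
import cv2,numpy as np
cv2.imwrite('b10.png',cv2.resize(np.hstack([cv2.imread('t10.png'),cv2.imread('s10.png')]),(800,340)))"
```

```text
[0.42573017 0.15887165 0.14645993] [-1.56906685e+00 -5.45177510e-04 -1.11769890e+00] 0.06957428841317913
green (array([655. ,  53.3,  23.3]), array([654.9,  53.3]), np.float64(115.6), 422)
rest (array([647.6,  -9. ,  23.5]), array([647.5,  -9.3]), np.float64(115.1), 422)
brown None
green (array([634.2,  56.8,   9. ]), array([635.2,  56.8]), np.float64(113.1), 39)
rest None
brown None
```

View pics/b10.png

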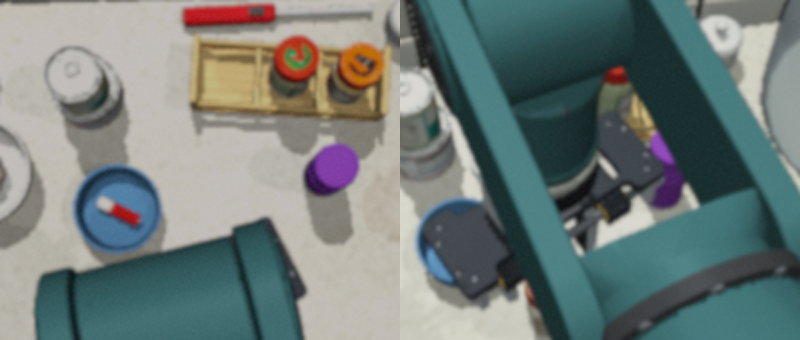

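{"name": "step_arm", "arguments": {
  "commands": [
    {"xyz":[0,0,-0.02],"twist":[0,0,0]},
    {"xyz":[0,0,-0.038],"twist":[0,0,0]},
    {"xyz":[0,0,-0.052],"twist":[0,0,0]},
    {"xyz":[0,0,-0.064],"twist":[0,0,0]},
    {"xyz":[0,0,-0.064],"twist":[0,0,0]},
    {"xyz":[0,0,-0.064],"twist":[0,0,0]},
    {"xyz":[0,0,-0.064],"twist":[0,0,0]}
  ]
}}

```text
time: 26.73
tool_pos: [0.4261, 0.159, 0.0825]
ee_rot: [-1.568, -0.001, -1.118]
wrist_force: [-0.3, 0.2, 0.4]
width: 0.0701
```

{"name": "step_arm", "arguments": {
  "commands": [
    {"xyz":[0,0,0],"twist":[0,0,0]},
    {"xyz":[0,0,0],"twist":[0,0,0]},
    {"xyz":[0,0,0],"twist":[0,0,0]},
    {"xyz":[0,0,0],"twist":[0,0,0]},
    {"xyz":[0,0,0],"twist":[0,0,0]},
    {"xyz":[0,0,0],"twist":[0,0,0]},
    {"xyz":[0,0,0],"twist":[0,0,0]}
  ],
  "fingers": 255
}}

```text
time: 27.32
tool_pos: [0.4251, 0.1589, 0.0814]
ee_rot: [-1.57, -0.0, -1.117]
wrist_force: [0.0, 0.4, 2.5]
width: 0.044
```

{"name": "step_arm", "arguments": {
  "commands": [
    {"xyz":[0,0,0.015],"twist":[0,0,0]},
    {"xyz":[0,0,0.045],"twist":[0,0,0]},
    {"xyz":[0,0,0.075],"twist":[0,0,0]},
    {"xyz":[0.01,-0.002,0.095],"twist":[0,0,0]},
    {"xyz":[0.035,-0.006,0.1],"twist":[0,0,0]},
    {"xyz":[0.07,-0.012,0.1],"twist":[0,0,0]},
    {"xyz":[0.105,-0.018,0.1],"twist":[0,0,0]},
    {"xyz":[0.14,-0.024,0.1],"twist":[0,0,0]},
    {"xyz":[0.175,-0.03,0.1],"twist":[0,0,0]},
    {"xyz":[0.205,-0.036,0.1],"twist":[0,0,0]},
    {"xyz":[0.225,-0.039,0.1],"twist":[0,0,0]},
    {"xyz":[0.234,-0.041,0.1],"twist":[0,0,0]}
  ]
}}

```text
time: 28.32
tool_pos: [0.6608, 0.1169, 0.1786]
ee_rot: [-1.573, 0.0, -1.119]
wrist_force: [-0.9, 0.1, -1.4]
width: 0.0442
```

{"name": "step_arm", "arguments": {
  "commands": [
    {"xyz":[0,0,-0.005],"twist":[0,0,0]},
    {"xyz":[0,0,-0.012],"twist":[0,0,0]},
    {"xyz":[0,0,-0.012],"twist":[0,0,0]},
    {"xyz":[0,0,-0.012],"twist":[0,0,0]},
    {"xyz":[0,0,-0.012],"twist":[0,0,0]}
  ]
}}

```text
time: 28.73
tool_pos: [0.6579, 0.1183, 0.1691]
ee_rot: [-1.571, 0.0, -1.117]
wrist_force: [0.2, 0.6, -0.7]
width: 0.0438
```

```bash
python3 - <<'E'
from h import *
o=robot.get_obs();print(o['tool_pos'],o['ee_rot'],o['width'])
p,d=robot.snapshot("top");crop(p,240,440,100,260,4,"t11")
p,d=robot.snapshot("scene");crop(p,200,400,80,240,4,"s11")
E
cd pics; python3 -c "
import cv2,numpy as np
cv2.imwrite('b11.png',cv2.resize(np.hstack([cv2.imread('t11.png'),cv2.imread('s11.png')]),(800,320)))"
```

```text
[0.657927   0.11826725 0.16905082] [-1.57123034e+00  1.53823745e-04 -1.11669686e+00] 0.0438474524262365
```

View pics/b11.png

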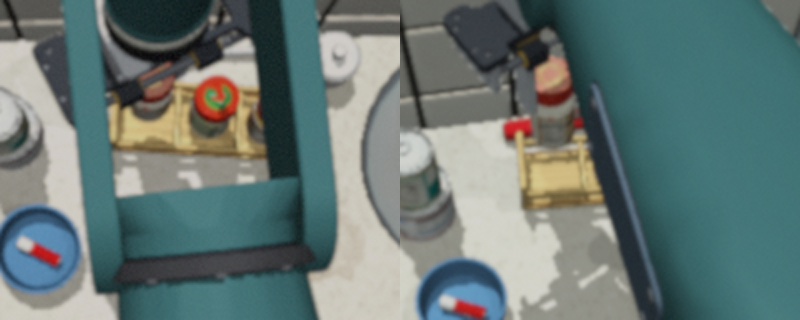

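{"name": "step_arm", "arguments": {
  "commands": [
    {"xyz":[0.001,0,-0.012],"twist":[0,0,0]},
    {"xyz":[0.001,0,-0.026],"twist":[0,0,0]},
    {"xyz":[0.001,0,-0.04],"twist":[0,0,0]},
    {"xyz":[0.001,0,-0.053],"twist":[0,0,0]},
    {"xyz":[0.001,0,-0.063],"twist":[0,0,0]},
    {"xyz":[0.001,0,-0.069],"twist":[0,0,0]},
    {"xyz":[0.001,0,-0.072],"twist":[0,0,0]},
    {"xyz":[0.001,0,-0.072],"twist":[0,0,0]},
    {"xyz":[0.001,0,-0.072],"twist":[0,0,0]}
  ]
}}

```text
time: 29.58
tool_pos: [0.6602, 0.1179, 0.0976]
ee_rot: [-1.57, -0.0, -1.117]
wrist_force: [0.3, 0.1, -1.1]
width: 0.0439
```

{"name": "step_arm", "arguments": {
  "commands": [
    {"xyz":[0,0,-0.002],"twist":[0,0,0]},
    {"xyz":[0,0,-0.004],"twist":[0,0,0]},
    {"xyz":[0,0,-0.004],"twist":[0,0,0]},
    {"xyz":[0,0,-0.004],"twist":[0,0,0]}
  ]
}}

```text
time: 29.92
tool_pos: [0.6599, 0.1179, 0.0931]
ee_rot: [-1.571, -0.0, -1.117]
wrist_force: [0.3, 0.5, -1.3]
width: 0.044
```

{"name": "step_arm", "arguments": {
  "commands": [
    {"xyz":[0,0,-0.001],"twist":[0,0,0]},
    {"xyz":[0,0,-0.002],"twist":[0,0,0]},
    {"xyz":[0,0,-0.0025],"twist":[0,0,0]},
    {"xyz":[0,0,-0.0025],"twist":[0,0,0]}
  ]
}}

```text
time: 30.25
tool_pos: [0.6602, 0.1179, 0.0915]
ee_rot: [-1.57, -0.0, -1.117]
wrist_force: [0.0, -0.1, 2.4]
width: 0.0439
```

{"name": "step_arm", "arguments": {
  "commands": [
    {"xyz":[0,0,0],"twist":[0,0,0]},
    {"xyz":[0,0,0],"twist":[0,0,0]},
    {"xyz":[0,0,0],"twist":[0,0,0]},
    {"xyz":[0,0,0],"twist":[0,0,0]},
    {"xyz":[0,0,0.01],"twist":[0,0,0]},
    {"xyz":[0,0,0.025],"twist":[0,0,0]},
    {"xyz":[0,0,0.05],"twist":[0,0,0]},
    {"xyz":[0,0,0.08],"twist":[0,0,0]},
    {"xyz":[0,0,0.11],"twist":[0,0,0]}
  ],
  "fingers": 92
}}

```text
time: 31.0
tool_pos: [0.6594, 0.1178, 0.2016]
ee_rot: [-1.572, 0.0, -1.117]
wrist_force: [0.6, -1.0, -0.7]
width: 0.0599
```

{"name": "step_arm", "arguments": {
  "commands": [
    {"xyz":[-0.04,0,0],"twist":[0,0,0]},
    {"xyz":[-0.08,-0.01,0],"twist":[0,0,0]},
    {"xyz":[-0.12,-0.03,0],"twist":[0,0,0]},
    {"xyz":[-0.16,-0.06,0],"twist":[0,0,0]},
    {"xyz":[-0.2,-0.09,0],"twist":[0,0,0]},
    {"xyz":[-0.24,-0.13,0],"twist":[0,0,0]},
    {"xyz":[-0.27,-0.17,0],"twist":[0,0,0]},
    {"xyz":[-0.29,-0.21,0],"twist":[0,0,0]},
    {"xyz":[-0.31,-0.25,0],"twist":[0,0,0]},
    {"xyz":[-0.33,-0.29,0],"twist":[0,0,0]},
    {"xyz":[-0.34,-0.33,0],"twist":[0,0,0]},
    {"xyz":[-0.35,-0.37,0],"twist":[0,0,0]}
  ]
}}

```text
time: 32.0
tool_pos: [0.3239, -0.2071, 0.2019]
ee_rot: [-1.569, -0.003, -1.117]
wrist_force: [0.9, 0.3, 0.3]
width: 0.0599
```

{"name": "step_arm", "arguments": {
  "commands": [
    {"xyz":[-0.01,-0.04,0],"twist":[0,0,0]},
    {"xyz":[-0.02,-0.08,0],"twist":[0,0,0]},
    {"xyz":[-0.03,-0.12,0],"twist":[0,0,0]},
    {"xyz":[-0.03,-0.12,0],"twist":[0,0,0]},
    {"xyz":[-0.03,-0.12,0],"twist":[0,0,0]},
    {"xyz":[-0.03,-0.12,0],"twist":[0,0,0]}
  ]
}}

```text
time: 32.5
tool_pos: [0.2953, -0.3253, 0.2009]
ee_rot: [-1.57, 0.0, -1.118]
wrist_force: [0.2, -0.6, -0.5]
width: 0.06
```

```bash
python3 - <<'E'
from h import *
o=robot.get_obs();print(o['time'],o['tool_pos'],o['width'])
for n,b in(("top",(150,430,110,300)),("scene",(120,420,110,300))):
    p,d=robot.snapshot(n);crop(p,*b,2.6,n[0]+"12");C=cloud(n,d)
    for nm,xy,z in(("green",(.654,.053),.116),("brown",(.659,.118),.116),("rest",(.647,-.009),.116),("tin",(.64,.267),.13)):print(n,nm,topdisc(n,C,xy,z-.012,z+.015,z))
E
```

```text
32.5 [ 0.29529581 -0.3253125   0.20089341] 0.05996535663596622
top green (array([654.9,  54. ,  23.6]), array([654.6,  53.4]), np.float64(115.5), 433)
top brown (array([658.4, 119.1,  23.2]), array([658.6, 119.5]), np.float64(115.5), 419)
top rest (array([647. ,  -9.5,  23.8]), array([647.5,  -9.3]), np.float64(115.3), 423)
top tin (array([638.7, 267.6,  29.9]), array([638.2, 268.2]), np.float64(126.6), 697)
scene green (array([653.1,  51.4,  26.1]), array([653.2,  51.4]), np.float64(117.0), 363)
scene brown (array([658. , 118. ,  25.7]), array([657.8, 117.5]), np.float64(117.0), 363)
scene rest (array([646.1, -10.4,  25.8]), array([645.7, -10.7]), np.float64(116.9), 365)
scene tin (array([637.4, 268.5,  32.2]), array([636.9, 268. ]), np.float64(128.1), 630)
```

View pics/t12.png

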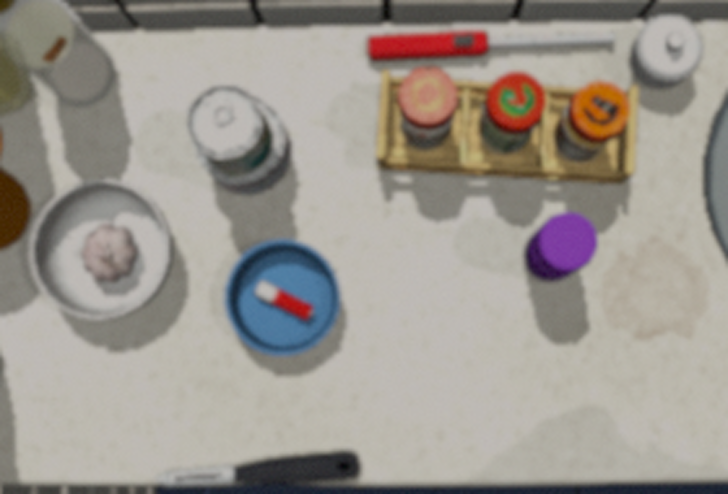

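View pics/s12.png

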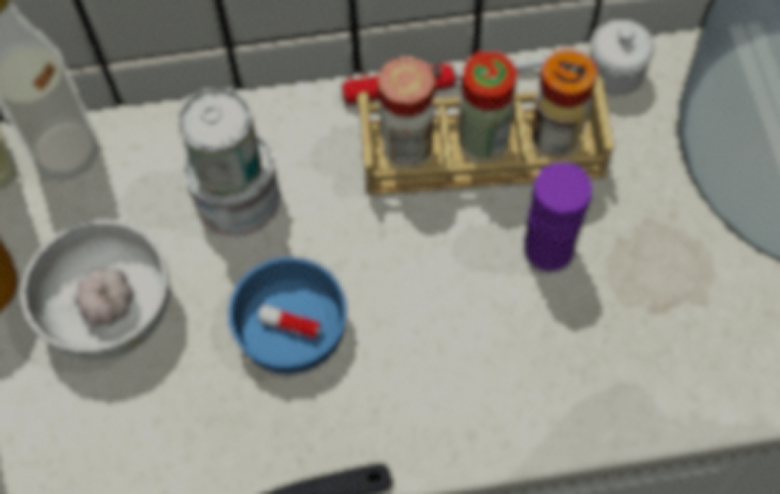

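```bash
python3 -c "
from bench import robot
print(robot.close_job())"
```

```text
the job is handed in; nothing more can be done
None
```

Everything is in its place, and I handed the job in at about 32.5 s of the 122 s allowed; no verdict was reported. The arm is clear of the work, with nothing in the gripper. I left the purple look-alike jar alone.

My last checks were made from both cameras just before handing in, and none failed:

| Thing | Where it is now | Check |
|---|---|---|
| Green jar | Middle bay, local y = 0 | About 1 mm from the bay centre, upright, cap top at about 116 mm, which means it stands on the bay floor |
| Brown jar | Left bay, local y = +0.066 | About 1 mm from the bay centre, upright, cap top at about 116 mm |
| Resting jar | Its own bay, local y = -0.066 | Unmoved, upright; 3 to 5 mm off the bay centre, as it was at the start |
| Tall tin | On the wide tin | Upright; about 2–3 mm off where I measured the wide tin at the start, against the 15 mm limit |
| Garlic | In the flowered bowl, near its middle | Seen in both pictures |
| Battery | In the blue dish, near its middle | Seen in both pictures |

- **Camera disagreement:** the two cameras differ by about 1–3 mm. An earlier look at the tin offset gave 4 to 5 mm.
- **Not rechecked:** I did not measure the wide tin's centre again after stacking. It looks unmoved in the pictures.

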